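# Clear the marker off the hardware box and hold its lid at the setting arm

## Robot

A 6-joint arm with a two-finger parallel gripper is mounted at the origin on the work surface. World frame = base frame: x ahead of the robot, y to its left, z up, the work surface at z = 0. Lengths are in m, angles in rad, forces in N, time in s.
With the tool pointing down it reaches from about 0.375 to 0.9 m from the base axis. Payload 3.1 kg.
Tool frame: the origin (TCP) lies at the very end of the fingers, on their centre line; the grasp point (between the pads) lies 19 mm behind it; z points along the fingers, y is the direction in which the jaws open and shut (so a half turn about z gives the same grasp; the last joint's range is limited). The gripper opens to 87 mm and grips with 3 to 60 N. Pads are 19 mm wide; open, the fingers measure 117 mm over their backs; the gripper's body (75 mm by 190 mm) begins 51 mm behind the grasp point.
Start: joints at [1.153, 0.527, 1.433, -0, 1.181, -0.178], TCP at [0.148, 0.607, 0.194] pointing down, gripper open.
Joint ranges: [-3.08, 3.08], [-0.75, 2.2], [0.22, 2.44], [-1.43, 4.57], [0, 2.65], [-2.85, 2.85]. Speed limits (rad/s): [2.79, 2.79, 3.14, 3.14, 3.14, 3.14].

## Interface

Orientations are given as a unit quaternion [x, y, z, w].
In Python, from rig import robot gives the robot as it stands. The module is installed in compiled form; this text tells all that it offers.
- The arm moves only by the tool send_rows, never from a script. Its argument "deltas" is a list of rows, each an object of numbers: "tx", "ty", "tz": the shift along the tool's x, y, z in cm; "rx", "ry", "rz": the turn, a rotation vector about the tool's x, y, z in rad. A call has 1 to 5 rows; each row is the pose to reach, as a shift and turn from the pose commanded when the call began, along the tool's axes at that moment; what a row does not reach only later rows make up. A row lasts 1/12 s, in which the tool goes at most 41.7 mm and 7.16 degrees, less where a joint would pass 70% of its speed; a pose out of reach is approached as far as the arm can. A call with a gripper value outside its range is refused whole. "claw" is the finger opening in cm, from 0 to 8.7, set as the call begins (left out, the last holds). The fingers move at their own pace and stop on an object; "squeeze" is the grip in N (left out, the last holds). Time passes only in rows, so rows that repeat a pose let the fingers close. It gives the time, the measured TCP pose, the force and the opening at its end, in the units of the state.
- robot.get_obs(): the state, without advancing time (a new reading comes with each control period).
- robot.camera(name): name is "scene" or "top" or "wrist"; returns a dict with "color" (400x640x3 uint8, red, green, blue), "z_map" (400x640 float32, m along the optical axis (not along the pixel's ray), 0 where there is no reading), "intrinsics" (3x3 intrinsics, pixels), "distortion" ([k1, k2, p1, p2, k3] as OpenCV has them; the pictures are not rectified), "R" (3x3) and "t" (3): a world point X has camera coordinates R X + t; the wrist camera has in their place "tool_from_camera" (4x4, takes a point from camera to tool coordinates, whose origin is the TCP and whose axes are the flange's). Camera axes: x right, y down, z forward; pixel columns grow to the right and rows downward; lengths in m; the calibration is good to about 2 mm. A picture is of the moment at which its call begins: read the wrist's pose just before it.
- robot.hand_in(): hands the job in, once; it reports no verdict.
Trained networks look in the newest picture that a camera, given by its name, has taken for a name from the list of things; names that differ only in an ending like _2 or _b are one class to them, and where a whole thing is asked for, a point or a joint stands for the part that bears it (a point fixed in the world has none). Each returns a list of dicts, best first, with "p" (0 to 1); they miss things now and then, are a little off and sometimes report something else, mostly with a low value. They report only what shows in the picture. A call takes as long as a camera call. They do not tell look-alikes from the thing itself.
- robot.outline_of(label, camera): "pixels" (400x640 bool, what is visible of it) and "xy" ([column, row] in pixels, amid what is visible of it).
- robot.tip_of(label, camera): "xy" ([column, row] in pixels: a listed point, or the origin of a listed thing).
The state is a dict: "time": time; "q": joint angles; "joint_velocities": joint speeds; "joint_torque": joint torques, N m; "position": TCP position; "tool_rot": TCP orientation; "ft_force": force on the tool from outside, world axes, zero at the start; "moment": the same for the moment, N m; "grip_width": finger opening in m.
Only numpy, scipy, OpenCV 4.12 (cv2) and the standard library are available. Lean on these libraries where they do the work, as an engineer would, in place of code of your own. Each camera call takes 0.05 s, during which the arm holds its last target.

## Task

Get the grey hardware box ready for a count check: take the marker off its closed blue lid and stand it in the steel pen cup (either end up, leaning on the rim is fine, let go of it there), and only then swing the lid up (it has an orange knob) until it is in line with the yellow setting arm at its side. The lid falls shut by itself, so finish while still holding it steady at that angle; the program ends holding it. Do not shift the yellow setting arm, the bottle, the jar or the yellow carton.

Things in the scene. Friction and masses are not known exactly. Their poses are not given: they have to be found in the camera images.
- lid_hinge (a point): Point on the hinge line of the lid, mid-width, at the top of the far wall of the grey steel box, 100 mm above the work surface. The box is fixed to the bench: 240 mm (x) by 180 mm (y) by 100 mm high. Axes are the box's own: x points from the lid's front (knob) edge to the hinge, horizontal; y along the hinge line, horizontal; z up. They do not turn with the lid.
- lid (a joint): Angle of the blue lid in rad: 0 = shut and level, grows as its front edge rises (positive turn about the hinge's y axis), stop at 1.4. The lid, about 0.5 kg, 250 mm long, 180 mm wide, 6 mm thick, its underside through the hinge line, swings freely and falls shut when let go. On top it has two black rubber strips, 8 mm wide and 14 mm high, running front to back 66 mm either side of its middle, 40 to 170 mm from the hinge.
- lid_handle (a point): Centre of the lid's orange knob: a round bar, 22 mm diameter and 28 mm long, axis parallel to the hinge, on a post 12 mm wide. It lies 215 mm from the hinge line along the lid and 36 mm above the lid's underside (30 mm above its top face), mid-width. Pinched by its two flat ends (28 mm apart, along the hinge direction) it can turn between the fingers as the lid swings. Its axes turn with the lid.
- gauge (a joint): Angle of the yellow setting arm in rad, counted exactly as joint lid: the lid is in line with the arm when both values are equal. Between 0.45 and 0.95. A stiff friction pivot holds it; do not move it.
- gauge_tip (a point): Centre of the ball at the free end of the yellow setting arm: an arm 6 by 12 mm, ball 18 mm diameter, 210 mm from the hinge line, on the +y side of the box, 104 mm from the box's middle. Its axes turn with the arm, x from tip to hinge. Beside it, 96 mm from the box's middle, a thin fixed steel arc of 110 mm radius about the hinge rises to 103 mm above the box's top edge.
- marker: The same loose marker as point marker_center; this origin is at the middle of its underside as it lies, axes the same.
- marker_center (a point): Centre of the chunky marker pen: square bar 18 by 18 mm, 160 mm long with round (9 mm radius) ends, so that in the cup it leans against the rim, about 30 g, white with a red cap over the last 50 mm at +x. x runs along its length. It starts lying across the two rubber strips, its underside 120 mm above the work surface (14 mm clear of the lid's top face), roughly parallel to the hinge line, 75 to 130 mm from it.
- cup_in (a point): Middle of the inner floor of the steel pen cup, which is fixed to the bench, z up; the floor lies 8 mm above the bench. The cup is round, 80 mm high, 72 mm outside and about 64 mm inside diameter at the mouth, 54 mm inside at the floor, walls 4 mm. It stands to the left or right of the box.
- bottle_mid (a point): Half-way up a loose white bottle with an orange cap, 60 mm diameter, 150 mm high; bystander, on the other side of the box from the cup.
- jar_mid (a point): Half-way up a loose glass jar with a steel cap, 60 mm diameter, 70 mm high; bystander.
- carton_mid (a point): Centre of a loose yellow carton, 70 by 100 by 50 mm high; bystander.
Not all that is in view belongs to the job. What is meant by the marker is not green, pink or purple, and is the smaller of those in its own colour.

How it is judged:
By the outcome, as a careful person would: the job done as asked, in the order asked, and still so for the second after the job is handed in, while the arm keeps its last pose, push and grip.
It also fails if it takes over 64 s, if anything falls off the work surface, if the arm or the gripper's body presses on something with over 40 N, if the wrist force passes 120 N, or if a joint passes its speed limit or range.

## Working session

There is one attempt and no reset: what is moved stays moved. The work goes in short steps, Python scripts to look and compute and a tool call to move; the robot and the scene stay as the last step left them, time stands still between calls to the robot, and variables do not carry over. Pictures are saved under pics/ and viewed, and the job is handed in when it is done.

Besides the shell and the picture viewer there is one more tool, called by a JSON object that holds its "method" and its "body". send_rows: Moves the arm, as the interface text tells. Its arguments: {"type":"object","properties":{"deltas":{"type":"array","items":{"type":"object","properties":{"tx":{"type":"number"},"ty":{"type":"number"},"tz":{"type":"number"},"rx":{"type":"number"},"ry":{"type":"number"},"rz":{"type":"number"}}}},"claw":{"type":"number"},"squeeze":{"type":"number"}},"required":["deltas"]}

```bash
mkdir -p pics
cat > h.py <<'E'
import numpy as np, cv2
from rig import robot
from scipy.spatial.transform import Rotation as Rn
def cam(n): 
    c=robot.camera(n); return c
def save(n,img): cv2.imwrite('pics/'+n+'.png',cv2.cvtColor(img,cv2.COLOR_RGB2BGR))
def pose():
    o=robot.get_obs(); return np.array(o['position']),Rn.from_quat(o['tool_rot']).as_matrix(),o
def Rt(c,P=None):
    if 'R' in c: return np.array(c['R']),np.array(c['t'])
    p,Rm,_=P; T=np.array(c['tool_from_camera']); R=Rm@T[:3,:3]; t=Rm@T[:3,3]+p
    return R.T,-R.T@t
def unproj(c,uv,z,P=None):
    uv=np.array(uv,float).reshape(-1,1,2)
    n=cv2.undistortPoints(uv,np.array(c['intrinsics']),np.array(c['distortion']))[:,0]
    z=np.atleast_1d(z); X=np.c_[n*z[:,None],z]
    R,t=Rt(c,P); return (X-t)@R
def ray_plane(c,uv,h,P=None):
    a=unproj(c,uv,np.ones(len(np.reshape(uv,(-1,2)))),P);R,t=Rt(c,P);o=-R.T@t
    d=a-o; return o+d*((h-o[2])/d[:,2])[:,None]
def proj(c,X,P=None):
    R,t=Rt(c,P); return cv2.projectPoints(np.array(X,float).reshape(-1,1,3),cv2.Rodrigues(R)[0],t,np.array(c['intrinsics']),np.array(c['distortion']))[0][:,0]
def zat(c,uv,r=2):
    u,v=int(round(uv[0])),int(round(uv[1])); w=c['z_map'][max(v-r,0):v+r+1,max(u-r,0):u+r+1]; w=w[w>0]; return np.median(w) if len(w) else 0
E
python3 - <<'E'
from h import *
o=robot.get_obs(); print(o)
for n in ['scene','top']:
    c=cam(n); save(n+'0',c['color'])
    R,t=Rt(c); print(n,-R.T@t)
    for l in ['lid_hinge','lid_handle','gauge_tip','marker','marker_center','cup_in','bottle_mid','jar_mid','carton_mid']:
        for d in robot.tip_of(l,n)[:3]:
            uv=d['xy']; z=zat(c,uv); print(l,np.round(uv,1),round(d['p'],2),np.round(unproj(c,uv,z)[0],3) if z else None)
E
```

```text
{'time': 0.0, 'q': array([ 1.15347559e+00,  5.28446914e-01,  1.43391212e+00, -1.86330025e-05,
        1.18137725e+00, -1.78487595e-01]), 'joint_velocities': array([ 0.00160904,  0.00116908,  0.00052442, -0.00048967, -0.00142538,
        0.00105789]), 'joint_torque': array([ 8.19181842e-04, -4.40046608e+01, -1.76593727e+01,  6.35140669e-02,
        5.82178950e-02, -1.37995485e-04]), 'position': array([0.14749847, 0.60652972, 0.1932804 ]), 'tool_rot': array([ 1.19129364e-01,  9.92878163e-01, -1.02713568e-03, -3.06361002e-04]), 'ft_force': array([-0.13725329, -0.60850167,  0.62330139]), 'moment': array([0.01881044, 0.00390946, 0.04926146]), 'grip_width': 0.08721246549608162}
scene [1.30858851 0.44371207 0.99161695]
lid_hinge [280.5 219.6] 0.68 [ 0.68  -0.013  0.097]
lid_handle [328.9 165.8] 0.92 [0.477 0.018 0.14 ]
gauge_tip [345.6 165.1] 0.72 [0.58  0.115 0.268]
marker [212.9 255.2] 0.72 [ 0.811 -0.151  0.002]
marker [305.8 187.5] 0.66 [ 0.556 -0.01   0.109]
marker [424.1 185. ] 0.58 [0.282 0.249 0.011]
marker_center [300.9 190.6] 0.94 [ 0.595 -0.002  0.135]
marker_center [296.5 297.7]
[... 320 characters left out ...]
.049]
top [ 0.39289821 -0.00565593  1.06289618]
lid_hinge [320.3 147.1] 0.9 [ 0.713 -0.017  0.001]
lid_handle [304.3 223.2] 0.64 [0.482 0.024 0.107]
marker [224.8 306.5] 0.85 [0.265 0.238 0.024]
marker [316.1 180.2] 0.81 [ 0.586 -0.005  0.138]
marker [279.7 115.5] 0.71 [0.803 0.101 0.018]
marker_center [224.7 302.2] 0.98 [0.276 0.238 0.024]
marker_center [280.4 114.6] 0.93 [0.806 0.099 0.018]
marker_center [367.8 116.5] 0.79 [ 0.801 -0.155  0.017]
cup_in [409.7 231.1] 0.85 [ 0.47  -0.267  0.007]
bottle_mid [213.  220.7] 0.67 [0.485 0.252 0.122]
jar_mid [422.2 146.5] 0.79 [ 0.696 -0.294  0.07 ]
jar_mid [323.  150.9] 0.67 [ 0.671 -0.023  0.105]
carton_mid [214.  155.4] 0.67 [0.674 0.278 0.049]
```

View pics/scene0.png

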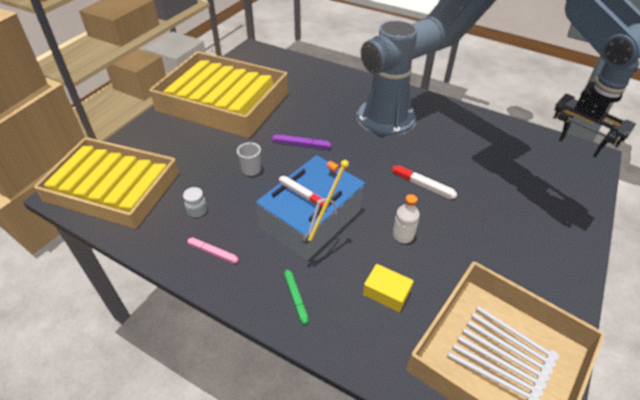

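View pics/top0.png

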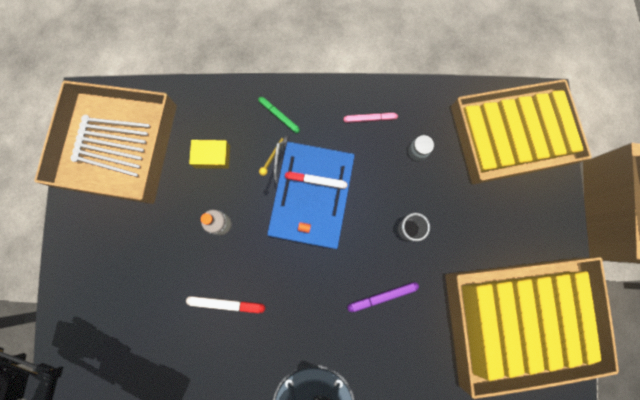

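Marker candidates in the top picture:
- White with red cap, on the lid, at (316,180)
- Larger white/red one, on the bench, at (225,305)
- Green at (280,115)
- Pink at (370,117)
- Purple at (384,297)

I choose the one on the lid at (316,180): it is the smaller white/red one. Next I check it in a crop and measure.

Run:
```python
from h import *
c=cam('top'); im=c['color']; cr=im[130:260,190:440]; save('crop1',cv2.resize(cr,None,fx=3,fy=3,interpolation=cv2.INTER_CUBIC))
hsv=cv2.cvtColor(im,cv2.COLOR_RGB2HSV)
v,u=np.mgrid[:400,:640]
roi=(u>255)&(u<365)&(v>130)&(v<255)
blue=roi&(hsv[...,0]>98)&(hsv[...,0]<125)&(hsv[...,1]>130)&(hsv[...,2]>70)
P=ray_plane(c,np.c_[u[blue],v[blue]],0.106)
r=cv2.minAreaRect((P[:,:2]*1000).astype(np.float32)); print('lid rect',r, cv2.boxPoints(r))
H=np.array(cv2.boxPoints(r))
for nm,m in [('red',roi&((hsv[...,0]<6)|(hsv[...,0]>172))&(hsv[...,1]>150)&(v<200)),('white',roi&(hsv[...,1]<60)&(hsv[...,2]>170)&(v>165)&(v<195)&(u>290)),
             ('orange',roi&(hsv[...,0]<15)&(hsv[...,1]>150)&(v>215))]:
    h=0.136
    Q=ray_plane(c,np.c_[u[m],v[m]],h)
    r=cv2.minAreaRect((Q[:,:2]*1000).astype(np.float32)); print(nm,m.sum(),r)
m=roi&(v>165)&(v<195)&((( (hsv[...,0]<6)|(hsv[...,0]>172))&(hsv[...,1]>150))|((hsv[...,1]<60)&(hsv[...,2]>170)&(u>290)))
Q=ray_plane(c,np.c_[u[m],v[m]],0.138);r=cv2.minAreaRect((Q[:,:2]*1000).astype(np.float32)); print('marker',r)
# cup
o=robot.outline_of('cup_in','top')
for d in o[:2]:
    print('cup',d['p'],d['xy'])
    m=d['pixels']; 
    pts=unproj(c,np.c_[u[m],v[m]],c['z_map'][m]); hi=pts[(pts[:,2]>.07)&(pts[:,2]<.095)]
    print(len(hi),cv2.minEnclosingCircle((hi[:,:2]*1000).astype(np.float32)))
c2=cam('scene')
# gauge: yellow points scene
for n,cc in (('top',c),('scene',c2)):
    d=robot.outline_of('gauge',n)
    for e in d[:1]:
        m=e['pixels']&(cc['z_map']>0); vv,uu=np.nonzero(m); p=unproj(cc,np.c_[uu,vv],cc['z_map'][m])
        print(n,e['p'],m.sum()); print(np.round(p[np.argsort(p[:,2])][::max(1,len(p)//15)],3))
    for e in robot.tip_of('gauge_tip',n)[:2]: print(e)
```

```text
lid rect ((557.183349609375, 7.13232421875), (181.2998046875, 251.54254150390625), 79.50467681884766) [[ 417.0039    -59.091087]
 [ 664.33813  -104.91088 ]
 [ 697.3628     73.355736]
 [ 450.02856   119.17553 ]]
red 114 ((597.05126953125, 49.80654525756836), (42.901058197021484, 16.984375), 78.68760681152344)
white 321 ((585.10205078125, -26.82088851928711), (108.19241333007812, 18.997364044189453), 80.23645782470703)
orange 66 ((469.49267578125, 24.212520599365234), (23.452693939208984, 16.273988723754883), 78.9853515625)
marker ((588.464599609375, -4.7464752197265625), (152.6496124267578, 19.006175994873047), 80.31047821044922)
cup 0.95 [415.7, 228.5]
165 ((477.3541259765625, -264.1696472167969), 35.85299301147461)
top 0.57 499
[[ 0.6   -0.036  0.102]
 [ 0.579 -0.002  0.126]
 [ 0.606  0.043  0.131]
 [ 0.582  0.013  0.134]
 [ 0.597  0.005  0.135]
 [ 0.595 -0.012  0.136]
 [ 0.582 -0.01   0.136]
 [ 0.584  0.02   0.137]
 [ 0.599  0.065  0.137]
 [ 0.587  0.032  0.137]
 [ 0.582 -0.022  0.138]
 [ 0.589 -0.042  0.138]
 [ 0.572 -0.074  0.138]
 [ 0.594  0.035  0.139]
 [ 0.607  0.06   0.139]
 [ 0.586  0.015  0.141]]
{'xy': [262.9, 169.1], 'p': 0.7}
scene 0.83 285
[[0.649 0.081 0.096]
 [0.699 0.092 0.116]
 [0.687 0.093 0.13 ]
 [0.683 0.091 0.141]
 [0.67  0.092 0.15 ]
 [0.663 0.091 0.161]
 [0.655 0.095 0.174]
 [0.639 0.102 0.188]
 [0.627 0.104 0.199]
 [0.619 0.104 0.209]
 [0.615 0.107 0.224]
 [0.602 0.108 0.237]
 [0.601 0.109 0.253]
 [0.59  0.108 0.263]
 [0.579 0.115 0.273]]
{'xy': [343.8, 164.3], 'p': 0.76}
```

View pics/crop1.png

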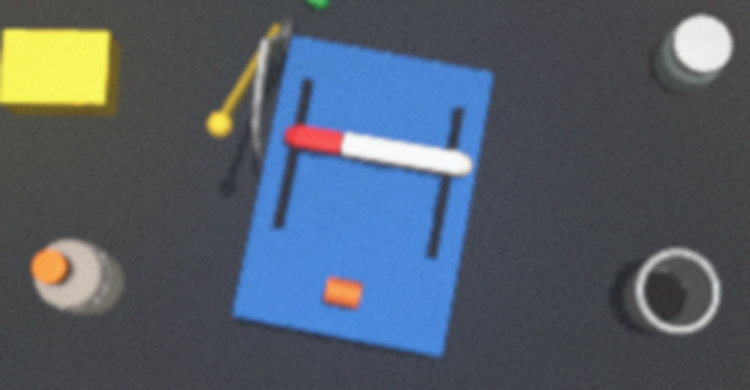

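Run:
```python
from h import *
from scipy.optimize import least_squares
P=pose(); w=cam('wrist'); save('w0',w['color']); print(np.round(w['tool_from_camera'],3))
c=cam('scene'); save('scene_crop',cv2.resize(c['color'][60:180,520:640],None,fx=5,fy=5))
v,u=np.mgrid[:400,:640]; m=(u>530)&(v<190)&(c['z_map']>0)
p=unproj(c,np.c_[u[m],v[m]],c['z_map'][m]); q=(p-P[0])@P[1]
q=q[(np.abs(q[:,0])<.2)&(np.abs(q[:,1])<.2)&(q[:,2]<0)&(q[:,2]>-.3)]
for a in np.arange(-.3,0,.02):
    s=q[(q[:,2]>=a)&(q[:,2]<a+.02)]
    if len(s): print(round(a,2),len(s),s.min(0).round(3),s.max(0).round(3))
# gauge
ct=cam('top')
hm=np.array([.6808,-.0158,.1]); yaw=np.deg2rad(-10.49)
ex=np.array([np.cos(yaw),np.sin(yaw),0]);ey=np.array([-np.sin(yaw),np.cos(yaw),0]);ez=np.array([0,0,1])
tip=lambda th:hm+.104*ey+.21*(-np.cos(th)*ex+np.sin(th)*ez)
for th in np.arange(.45,.96,.1): print(round(th,2),tip(th).round(3),proj(ct,tip(th)),proj(c,tip(th)))
# top camera: ball fit by yellow mask
for cc,n,box in((ct,'top',(252,275,130,180)),(c,'scene',(300,355,155,245))):
    hs=cv2.cvtColor(cc['color'],cv2.COLOR_RGB2HSV); mm=(hs[...,0]>17)&(hs[...,0]<35)&(hs[...,1]>120)&(hs[...,2]>110)&(u>=box[0])&(u<box[1]+20)&(v>=box[2])&(v<box[3])
    print(n,mm.sum(),[ (r,int(u[r][mm[r]].min()),int(u[r][mm[r]].max())) for r in range(box[2],box[3]) if mm[r].any()])
```

```text
[[-0.001 -0.963 -0.269  0.074]
 [ 1.    -0.001  0.001 -0.001]
 [-0.001 -0.269  0.963 -0.189]
 [ 0.     0.     0.     1.   ]]
-0.3 169 [-0.063 -0.033 -0.3  ] [ 0.017  0.038 -0.28 ]
-0.28 252 [-0.039 -0.032 -0.28 ] [ 0.033  0.035 -0.26 ]
-0.26 273 [-0.039 -0.034 -0.26 ] [ 0.018  0.036 -0.24 ]
-0.24 223 [-0.039 -0.034 -0.24 ] [ 0.005  0.037 -0.22 ]
-0.22 282 [-0.04  -0.048 -0.22 ] [ 0.015  0.037 -0.2  ]
-0.2 223 [-0.042 -0.049 -0.2  ] [ 0.038  0.035 -0.18 ]
-0.18 217 [-0.028 -0.05  -0.18 ] [ 0.021  0.018 -0.16 ]
-0.16 539 [-0.041 -0.094 -0.16 ] [ 0.035  0.096 -0.14 ]
-0.14 804 [-0.041 -0.094 -0.14 ] [ 0.04   0.096 -0.12 ]
-0.12 386 [-0.043 -0.088 -0.12 ] [ 0.031  0.088 -0.101]
-0.1 32 [-0.037 -0.082 -0.1  ] [ 0.011  0.086 -0.08 ]
-0.08 87 [-0.014 -0.056 -0.079] [ 0.011  0.059 -0.06 ]
-0.06 60 [-0.019 -0.055 -0.06 ] [ 0.009  0.055 -0.04 ]
-0.04 32 [-0.016 -0.051 -0.04 ] [ 0.011  0.054 -0.029]
0.45 [0.514 0.121 0.191] [[261.62803465 205.86842419]] [[357.77644936 172.79456842]]
0.55 [0.524 0.119 0.21 ] [[261.40880637 200.44617607]] [[355.93209787 169.56016491]]
0.65 [0.535 0.117 0.227] [[2
[... 1535 characters left out ...]
9), (200, 327, 329), (201, 326, 329), (202, 325, 328), (203, 325, 328), (204, 324, 328), (205, 324, 327), (206, 323, 326), (207, 322, 325), (208, 322, 325), (209, 321, 324), (210, 321, 324), (211, 320, 323), (212, 320, 323), (213, 319, 322), (214, 319, 322), (215, 319, 321), (216, 320, 321), (217, 319, 320), (218, 319, 320), (219, 319, 319), (220, 318, 319), (221, 318, 318), (222, 317, 318), (223, 317, 318), (224, 316, 318), (225, 316, 318), (226, 315, 317), (227, 315, 317), (228, 315, 316), (229, 314, 316), (230, 313, 315), (231, 313, 315), (232, 312, 314), (233, 311, 314), (234, 311, 314), (235, 310, 313), (236, 310, 313), (237, 309, 312), (238, 308, 312), (239, 308, 311), (240, 308, 310)]
```

```bash
python3 -c "
import cv2,numpy as np
a=cv2.imread('pics/w0.png');b=cv2.imread('pics/scene_crop.png');b=cv2.resize(b,(400,400));cv2.imwrite('pics/m1.png',cv2.resize(np.hstack([a[:, :],b]),(800,308)))"
```

```text
(no output)
```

View pics/m1.png

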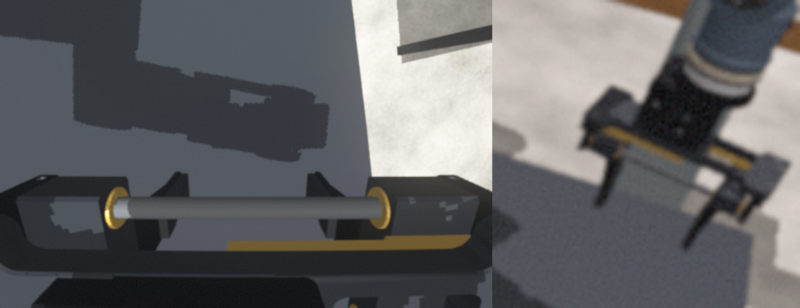

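The lid marker shows the white body and red cap, at crop (370,150), shorter than the one on the bench. Gripper body is 190 mm along the jaws. Gauge is about 0.93. Rising first.

{"method": "send_rows", "body": {"deltas": [{"tz": -20}, {"tz": -20}, {"tz": -20}, {"tz": -20}, {"tz": -20}]}}

```text
schema error: expected keys tx, ty, tz, rx, ry, rz
```

```bash
cat >> h.py <<'E'
def frame(zax,yax):
    z=np.array(zax,float);z/=np.linalg.norm(z);y=np.array(yax,float);y-=z*(y@z);y/=np.linalg.norm(y);return np.c_[np.cross(y,z),y,z]
def go(p,Rm):
    P=pose(); d=P[1].T@(np.array(p)-P[0])*100; r=Rn.from_matrix(P[1].T@Rm).as_rotvec()
    print('now',P[0].round(4),'q',np.round(P[2]['q'],2),'t',round(P[2]['time'],2)); print('delta cm',d.round(2),'rot',r.round(3),'rows',max(np.linalg.norm(d)/4.17,np.linalg.norm(r)/.125))
E
python3 - <<'E'
from h import *
a=np.deg2rad(-9.7); go([.596,.038,.36],frame([0,0,-1],[np.cos(a),np.sin(a),0]))
E
```

```text
now [0.1478 0.6072 0.1942] q [ 1.15  0.53  1.43 -0.    1.18 -0.18] t 1.5
delta cm [-57.01 -44.71 -16.57] rot [0.    0.    1.501] rows 17.823419420581065
```

{"method": "send_rows", "body": {"deltas": [{"tx": 0, "ty": 0, "tz": -20, "rx": 0, "ry": 0, "rz": 0}, {"tx": 0, "ty": 0, "tz": -20, "rx": 0, "ry": 0, "rz": 0}, {"tx": 0, "ty": 0, "tz": -20, "rx": 0, "ry": 0, "rz": 0}, {"tx": 0, "ty": 0, "tz": -20, "rx": 0, "ry": 0, "rz": 0}, {"tx": 0, "ty": 0, "tz": -20, "rx": 0, "ry": 0, "rz": 0}]}}

```text
time: 1.92
position: [0.1479, 0.6077, 0.3981]
tool_rot: [0.119, 0.993, 0.002, 0.001]
ft_force: [0.6, 0.8, 0.6]
grip_width: 0.0868
```

Run:
```python
from h import *
a=np.deg2rad(-9.7); go([.596,.038,.36],frame([0,0,-1],[np.cos(a),np.sin(a),0]))
```

```text
now [0.1479 0.6077 0.3981] q [ 1.15  0.38  1.13  0.    1.63 -0.18] t 1.92
delta cm [-57.01 -44.77   3.68] rot [ 0.004 -0.002  1.501] rows 17.40460740579088
```

{"method": "send_rows", "body": {"deltas": [{"tx": -57, "ty": -44.8, "tz": 2, "rx": 0, "ry": 0, "rz": 1.5}, {"tx": -57, "ty": -44.8, "tz": 2, "rx": 0, "ry": 0, "rz": 1.5}, {"tx": -57, "ty": -44.8, "tz": 2, "rx": 0, "ry": 0, "rz": 1.5}, {"tx": -57, "ty": -44.8, "tz": 2, "rx": 0, "ry": 0, "rz": 1.5}, {"tx": -57, "ty": -44.8, "tz": 2, "rx": 0, "ry": 0, "rz": 1.5}]}}

```text
time: 2.33
position: [0.277, 0.4419, 0.3886]
tool_rot: [0.421, 0.907, 0.0, 0.0]
ft_force: [0.5, -0.1, -0.1]
grip_width: 0.087
```

Run:
```python
from h import *
a=np.deg2rad(-9.7); go([.596,.038,.36],frame([0,0,-1],[np.cos(a),np.sin(a),0]))
```

```text
now [0.277  0.4419 0.3886] q [ 0.8   0.21  1.4  -0.    1.54  0.09] t 2.33
delta cm [-51.44  -1.71   2.87] rot [ 0.001 -0.     0.871] rows 12.360933871956975
```

{"method": "send_rows", "body": {"deltas": [{"tx": -51.4, "ty": -1.7, "tz": 0, "rx": 0, "ry": 0, "rz": 0.87}, {"tx": -51.4, "ty": -1.7, "tz": 0, "rx": 0, "ry": 0, "rz": 0.87}, {"tx": -51.4, "ty": -1.7, "tz": 0, "rx": 0, "ry": 0, "rz": 0.87}, {"tx": -51.4, "ty": -1.7, "tz": 0, "rx": 0, "ry": 0, "rz": 0.87}, {"tx": -51.4, "ty": -1.7, "tz": 0, "rx": 0, "ry": 0, "rz": 0.87}]}}

```text
time: 2.75
position: [0.4072, 0.2789, 0.3888]
tool_rot: [0.68, 0.733, 0.0, 0.0]
ft_force: [0.9, 0.8, -0.3]
grip_width: 0.0874
```

Run:
```python
from h import *
a=np.deg2rad(-9.7); go([.596,.038,.36],frame([0,0,-1],[np.cos(a),np.sin(a),0]))
```

```text
now [0.4072 0.2789 0.3888] q [0.37 0.16 1.46 0.   1.52 0.3 ] t 2.75
delta cm [-25.46  17.     2.88] rot [ 0.001 -0.     0.245] rows 7.373062486486413
```

{"method": "send_rows", "body": {"deltas": [{"tx": -25.5, "ty": 17, "tz": 1, "rx": 0, "ry": 0, "rz": 0.245}, {"tx": -25.5, "ty": 17, "tz": 1, "rx": 0, "ry": 0, "rz": 0.245}, {"tx": -25.5, "ty": 17, "tz": 1, "rx": 0, "ry": 0, "rz": 0.245}, {"tx": -25.5, "ty": 17, "tz": 1, "rx": 0, "ry": 0, "rz": 0.245}, {"tx": -25.5, "ty": 17, "tz": 1, "rx": 0, "ry": 0, "rz": 0.245}]}}

```text
time: 3.17
position: [0.5366, 0.1156, 0.3819]
tool_rot: [0.762, 0.647, 0.0, 0.0]
ft_force: [-0.5, 0.5, 0.8]
grip_width: 0.0871
```

Run:
```python
from h import *
a=np.deg2rad(-9.7); go([.596,.038,.36],frame([0,0,-1],[np.cos(a),np.sin(a),0]))
```

```text
now [0.5366 0.1156 0.3819] q [0.01 0.26 1.35 0.   1.54 0.17] t 3.17
delta cm [-6.69  7.12  2.19] rot [ 0.    -0.     0.006] rows 2.401643749430972
```

{"method": "send_rows", "body": {"deltas": [{"tx": -6.7, "ty": 7.1, "tz": 2, "rx": 0, "ry": 0, "rz": 0.006}, {"tx": -6.7, "ty": 7.1, "tz": 2, "rx": 0, "ry": 0, "rz": 0.006}, {"tx": -6.7, "ty": 7.1, "tz": 2, "rx": 0, "ry": 0, "rz": 0.006}, {"tx": -6.7, "ty": 7.1, "tz": 2, "rx": 0, "ry": 0, "rz": 0.006}]}}

```text
time: 3.5
position: [0.5965, 0.0362, 0.3596]
tool_rot: [0.766, 0.643, -0.001, -0.0]
ft_force: [1.0, 0.2, -1.1]
grip_width: 0.0868
```

Run:
```python
from h import *
P=pose(); c=cam('wrist'); im=c['color']; save('w1',im)
hsv=cv2.cvtColor(im,cv2.COLOR_RGB2HSV); v,u=np.mgrid[:400,:640]
for n in ('marker','lid_hinge','lid_handle','gauge_tip'):
    for d in robot.tip_of(n,'wrist')[:2]:
        z=zat(c,d['xy']);print(n,d, unproj(c,d['xy'],z,P).round(4))
m=robot.outline_of('marker','wrist')
for d in m[:2]:
    k=d['pixels']; Q=ray_plane(c,np.c_[u[k],v[k]],.138,P); print(d['p'],k.sum(),cv2.minAreaRect((Q[:,:2]*1000).astype(np.float32)))
    zz=unproj(c,np.c_[u[k],v[k]],c['z_map'][k],P); print(np.median(zz,0))
print(P[0])
```

```text
marker {'xy': [443.2, 235.9], 'p': 0.79} [[ 0.7925 -0.1625  0.0103]]
marker {'xy': [437.0, 87.6], 'p': 0.78} [[0.7994 0.1053 0.016 ]]
lid_hinge {'xy': [380.4, 182.3], 'p': 0.9} [[ 0.6744 -0.0131  0.1047]]
lid_handle {'xy': [234.0, 187.2], 'p': 0.7} [[0.473  0.0252 0.1439]]
gauge_tip {'xy': [284.9, 112.9], 'p': 0.85} [[0.5765 0.1083 0.277 ]]
0.94 627 ((752.9989013671875, -83.28573608398438), (15.869895935058594, 93.75970458984375), 3.827418565750122)
[ 0.79579351 -0.13825706  0.01587543]
0.89 1297 ((760.3994750976562, 106.36854553222656), (122.17850494384766, 17.412534713745117), 48.48236083984375)
[0.80792344 0.10892657 0.0161139 ]
[0.59648163 0.03617622 0.35958775]
```

View pics/w1.png

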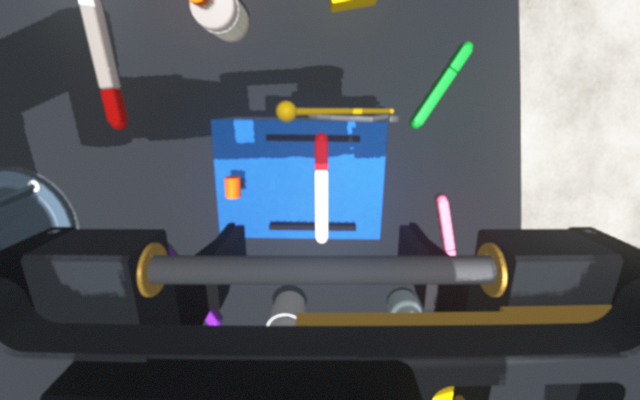

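Run:
```python
from h import *
P=pose(); c=cam('wrist'); im=c['color']
hsv=cv2.cvtColor(im,cv2.COLOR_RGB2HSV); v,u=np.mgrid[:400,:640]
roi=(u>300)&(u<340)&(v>125)&(v<250)
m=roi&(((hsv[...,0]<8)|(hsv[...,0]>170))&(hsv[...,1]>120)|(hsv[...,1]<70)&(hsv[...,2]>150))
red=m&(hsv[...,1]>120)
for n,k in(('all',m),('red',red)):
    Q=ray_plane(c,np.c_[u[k],v[k]],.136,P); r=cv2.minAreaRect((Q[:,:2]*1000).astype(np.float32)); print(n,k.sum(),r)
z=c['z_map'][m]; X=unproj(c,np.c_[u[m],v[m]],z,P); print('top z',np.percentile(X[:,2],[10,50,90]))
```

```text
all 1393 ((588.3523559570312, -3.5457611083984375), (156.2965850830078, 20.20560646057129), 80.09339904785156)
red 395 ((597.2351684570312, 50.84784698486328), (46.08768844604492, 16.02847671508789), 80.72663116455078)
top z [0.13222946 0.13613816 0.13728556]
```

Wrist view: marker at cols 314–328, rows 133–243, cap end up; TCP is already over the intended grasp 40 mm toward the cap. Descending.

{"method": "send_rows", "body": {"deltas": [{"tx": 0, "ty": -0.1, "tz": 20, "rx": 0, "ry": 0, "rz": 0}, {"tx": 0, "ty": -0.1, "tz": 20, "rx": 0, "ry": 0, "rz": 0}, {"tx": 0, "ty": -0.1, "tz": 20, "rx": 0, "ry": 0, "rz": 0}, {"tx": 0, "ty": -0.1, "tz": 20, "rx": 0, "ry": 0, "rz": 0}, {"tx": 0, "ty": -0.1, "tz": 20, "rx": 0, "ry": 0, "rz": 0}]}}

```text
time: 4.27
position: [0.5924, 0.0413, 0.1597]
tool_rot: [0.764, 0.646, -0.001, -0.001]
ft_force: [0.2, 0.5, -0.3]
grip_width: 0.0875
```

{"method": "send_rows", "body": {"deltas": [{"tx": 0, "ty": 0, "tz": 2.4, "rx": 0, "ry": 0, "rz": 0}, {"tx": 0, "ty": 0, "tz": 4.6, "rx": 0, "ry": 0, "rz": 0}, {"tx": 0, "ty": 0, "tz": 4.6, "rx": 0, "ry": 0, "rz": 0}], "claw": 5}}

```text
time: 4.52
position: [0.5901, 0.0414, 0.1117]
tool_rot: [0.764, 0.645, -0.003, -0.003]
ft_force: [-1.2, -0.1, 0.1]
grip_width: 0.0743
```

{"method": "send_rows", "body": {"deltas": [{"tx": 0, "ty": 0, "tz": 0, "rx": 0, "ry": 0, "rz": 0}, {"tx": 0, "ty": 0, "tz": 0, "rx": 0, "ry": 0, "rz": 0}, {"tx": 0, "ty": 0, "tz": 0, "rx": 0, "ry": 0, "rz": 0}, {"tx": 0, "ty": 0, "tz": 0, "rx": 0, "ry": 0, "rz": 0}, {"tx": 0, "ty": 0, "tz": 0, "rx": 0, "ry": 0, "rz": 0}], "claw": 1, "squeeze": 20}}

```text
time: 4.93
position: [0.5949, 0.04, 0.1173]
tool_rot: [0.764, 0.645, 0.001, 0.001]
ft_force: [-0.5, 0.8, -0.4]
grip_width: 0.0417
```

{"method": "send_rows", "body": {"deltas": [{"tx": 0, "ty": 0, "tz": 0, "rx": 0, "ry": 0, "rz": 0}, {"tx": 0, "ty": 0, "tz": 0, "rx": 0, "ry": 0, "rz": 0}, {"tx": 0, "ty": 0, "tz": 0, "rx": 0, "ry": 0, "rz": 0}, {"tx": 0, "ty": 0, "tz": 0, "rx": 0, "ry": 0, "rz": 0}, {"tx": 0, "ty": 0, "tz": 0, "rx": 0, "ry": 0, "rz": 0}], "claw": 1}}

```text
time: 5.35
position: [0.5939, 0.04, 0.1157]
tool_rot: [0.764, 0.645, -0.0, -0.0]
ft_force: [-0.5, -0.3, 0.5]
grip_width: 0.0124
```

Run:
```python
from h import *
P=pose(); print(P[0],P[2]['grip_width'],P[2]['ft_force'],P[2]['time']); c=cam('wrist'); save('w2',c['color']); c=cam('scene'); save('s2',cv2.resize(c['color'][80:260,220:440],None,fx=3,fy=3))
```

```text
[0.59390431 0.04000741 0.11568257] 0.012380526140710623 [-0.47952713 -0.33989714  0.51016208] 5.35
```

View pics/w2.png

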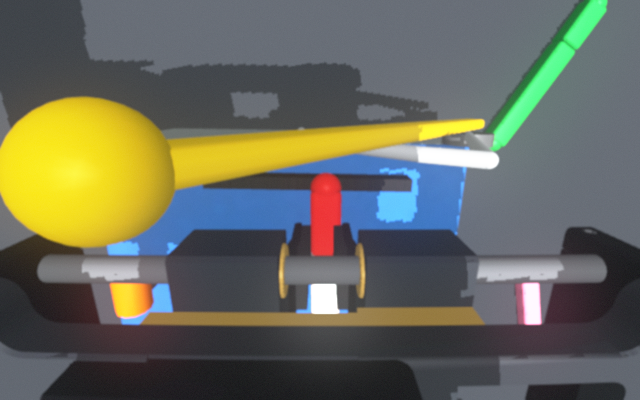

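View pics/s2.png

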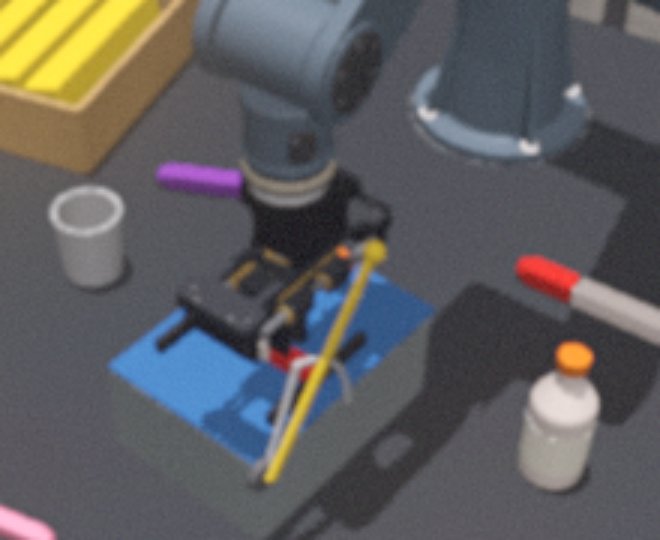

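{"method": "send_rows", "body": {"deltas": [{"tx": 0, "ty": 0, "tz": 0, "rx": 0, "ry": 0, "rz": 0}, {"tx": 0, "ty": 0, "tz": 0, "rx": 0, "ry": 0, "rz": 0}, {"tx": 0, "ty": 0, "tz": 0, "rx": 0, "ry": 0, "rz": 0}, {"tx": 0, "ty": 0, "tz": 0, "rx": 0, "ry": 0, "rz": 0}]}}

```text
time: 5.78
position: [0.594, 0.04, 0.1157]
tool_rot: [0.764, 0.645, -0.0, -0.0]
ft_force: [0.3, 0.5, 0.7]
grip_width: 0.0098
```

Run:
```python
from h import *
P=pose(); print(P[0],P[2]['grip_width'],P[2]['ft_force'],P[2]['time']); c=cam('wrist'); save('w3',cv2.resize(c['color'][150:350,220:430],None,fx=3.5,fy=3))
print(P[1])
```

```text
[0.59395373 0.04004981 0.11566649] 0.009838702113011936 [0.29959054 0.51032529 0.69717626] 5.7833
[[ 1.68139950e-01  9.85763131e-01 -8.12034164e-05]
 [ 9.85763134e-01 -1.68139949e-01  1.00655461e-05]
 [-3.73129412e-06 -8.17397547e-05 -9.99999997e-01]]
```

View pics/w3.png

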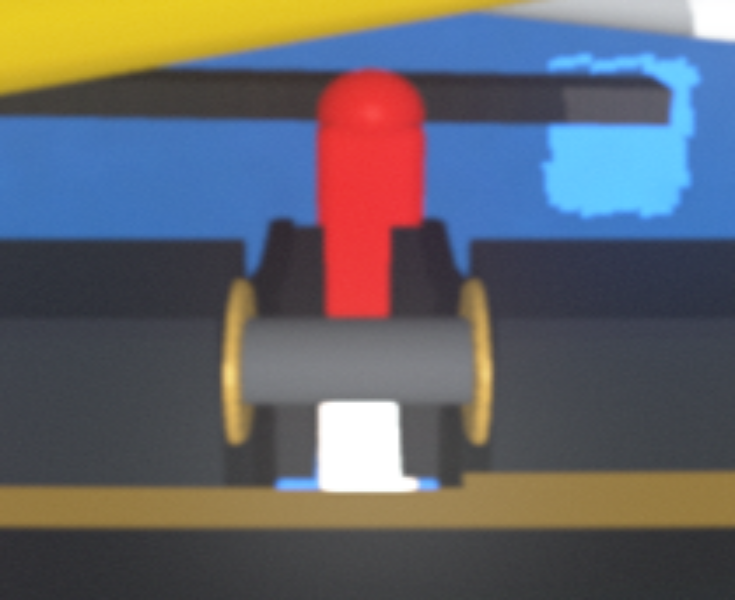

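Run:
```python
from h import *
P=pose(); c=cam('wrist'); v,u=np.mgrid[:400,:640]
T=np.array(c['tool_from_camera'])
def tool(uv,z):
    n=cv2.undistortPoints(np.array(uv,float).reshape(-1,1,2),c['intrinsics'],np.array(c['distortion']))[:,0]
    X=np.c_[n*np.array(z)[:,None],z]; return X@T[:3,:3].T+T[:3,3]
for r in (200,215,222,226,230,235,240,250):
    cols=np.arange(285,362,4); z=c['z_map'][r,cols]; t=tool(np.c_[cols,np.full(len(cols),r)],z)
    print(r,[(int(cc),tuple((x*1000).round().astype(int))) for cc,x,zz in zip(cols,t,z) if zz>0])
```

```text
200 [(285, (np.int64(12), np.int64(-26), np.int64(12))), (289, (np.int64(12), np.int64(-23), np.int64(10))), (293, (np.int64(12), np.int64(-20), np.int64(12))), (297, (np.int64(12), np.int64(-17), np.int64(11))), (301, (np.int64(12), np.int64(-15), np.int64(12))), (305, (np.int64(12), np.int64(-12), np.int64(11))), (309, (np.int64(12), np.int64(-9), np.int64(11))), (313, (np.int64(21), np.int64(-6), np.int64(-20))), (317, (np.int64(22), np.int64(-3), np.int64(-21))), (321, (np.int64(21), np.int64(-1), np.int64(-20))), (325, (np.int64(22), np.int64(1), np.int64(-21))), (329, (np.int64(22), np.int64(3), np.int64(-21))), (333, (np.int64(22), np.int64(6), np.int64(-21))), (337, (np.int64(21), np.int64(8), np.int64(-20))), (341, (np.int64(12), np.int64(12), np.int64(12))), (345, (np.int64(12), np.int64(15), np.int64(11))), (349, (np.int64(12), np.int64(18), np.int64(12))), (353, (np.int64(12), np.int64(20), np.int64(11))), (357, (np.int64(12), np.int64(23), np.int64(10))), (361, (np.int64(12), np.int64(26), np.int64(11)))]
215 [(285, (np.int64(1), np.int64(-26), np.int64(12))), (289, (np.
[... 6328 characters left out ...]
.int64(-7), np.int64(-59))), (313, (np.int64(-10), np.int64(-6), np.int64(-20))), (317, (np.int64(-10), np.int64(-4), np.int64(-20))), (321, (np.int64(-10), np.int64(-1), np.int64(-20))), (325, (np.int64(-9), np.int64(1), np.int64(-21))), (329, (np.int64(-10), np.int64(4), np.int64(-20))), (333, (np.int64(6), np.int64(5), np.int64(-53))), (337, (np.int64(9), np.int64(6), np.int64(-59))), (341, (np.int64(9), np.int64(8), np.int64(-59))), (345, (np.int64(10), np.int64(10), np.int64(-61))), (349, (np.int64(10), np.int64(12), np.int64(-61))), (353, (np.int64(34), np.int64(8), np.int64(-110))), (357, (np.int64(35), np.int64(9), np.int64(-113))), (361, (np.int64(37), np.int64(9), np.int64(-115)))]
```

The fingers closed to the commanded 10 mm with no force. The depth map puts the visible fingertips about 26 mm short of the reported TCP, so they closed just above the marker. I'll treat the true tip as TCP − 26 mm along z, open, and lower in checked steps.

{"method": "send_rows", "body": {"deltas": [{"tx": 0, "ty": 0, "tz": 0, "rx": 0, "ry": 0, "rz": 0}, {"tx": 0, "ty": 0, "tz": 0, "rx": 0, "ry": 0, "rz": 0}, {"tx": 0, "ty": 0, "tz": 0, "rx": 0, "ry": 0, "rz": 0}, {"tx": 0, "ty": 0, "tz": 0, "rx": 0, "ry": 0, "rz": 0}, {"tx": 0, "ty": 0, "tz": 0, "rx": 0, "ry": 0, "rz": 0}], "claw": 5}}

```text
time: 6.3
position: [0.594, 0.04, 0.1157]
tool_rot: [0.764, 0.645, -0.0, -0.0]
ft_force: [0.0, -0.2, 0.4]
grip_width: 0.0359
```

{"method": "send_rows", "body": {"deltas": [{"tx": -0.3, "ty": 0.1, "tz": 0.8, "rx": 0, "ry": 0, "rz": 0}, {"tx": -0.3, "ty": 0.1, "tz": 1.6, "rx": 0, "ry": 0, "rz": 0}, {"tx": -0.3, "ty": 0.1, "tz": 1.6, "rx": 0, "ry": 0, "rz": 0}, {"tx": -0.3, "ty": 0.1, "tz": 1.6, "rx": 0, "ry": 0, "rz": 0}]}}

```text
time: 6.63
position: [0.5936, 0.0369, 0.0985]
tool_rot: [0.764, 0.645, -0.001, -0.001]
ft_force: [-0.4, 0.2, 0.0]
grip_width: 0.0492
```

Run:
```python
from h import *
P=pose(); print(P[0],P[2]['grip_width'],P[2]['ft_force'],P[2]['time']); c=cam('wrist'); save('w4',cv2.resize(c['color'][150:350,220:430],None,fx=3.5,fy=3))
```

```text
[0.59356917 0.0368804  0.09854757] 0.04918989053770376 [-0.40904323  0.1945996   0.01812624] 6.6333
```

View pics/w4.png

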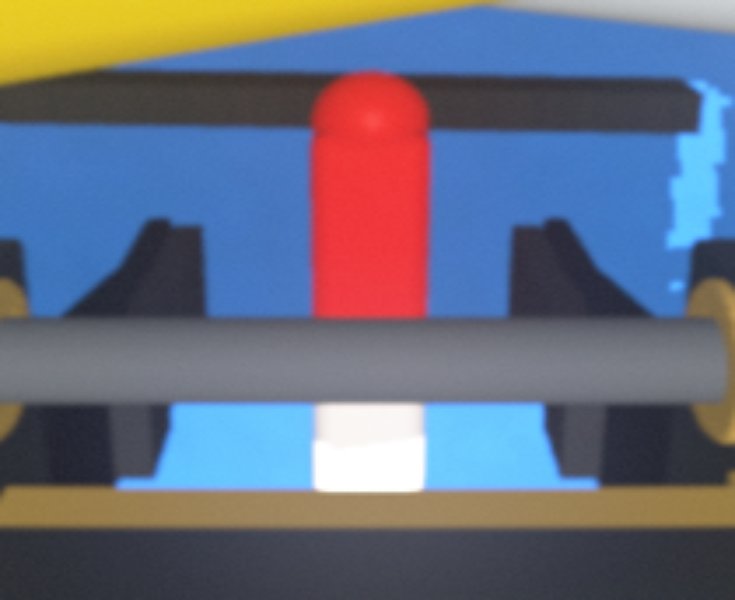

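TCP reads 0.0985, below the lid's top, with no contact force, so the tip offset is confirmed. Lower 1.1 cm and close.

{"method": "send_rows", "body": {"deltas": [{"tx": 0, "ty": 0, "tz": 1.1, "rx": 0, "ry": 0, "rz": 0}, {"tx": 0, "ty": 0, "tz": 1.1, "rx": 0, "ry": 0, "rz": 0}, {"tx": 0, "ty": 0, "tz": 1.1, "rx": 0, "ry": 0, "rz": 0}]}}

```text
time: 6.93
position: [0.5937, 0.037, 0.0879]
tool_rot: [0.764, 0.645, -0.001, -0.001]
ft_force: [-0.1, 0.7, 0.3]
grip_width: 0.0501
```

{"method": "send_rows", "body": {"deltas": [{"tx": 0, "ty": 0, "tz": 0, "rx": 0, "ry": 0, "rz": 0}, {"tx": 0, "ty": 0, "tz": 0, "rx": 0, "ry": 0, "rz": 0}, {"tx": 0, "ty": 0, "tz": 0, "rx": 0, "ry": 0, "rz": 0}, {"tx": 0, "ty": 0, "tz": 0, "rx": 0, "ry": 0, "rz": 0}, {"tx": 0, "ty": 0, "tz": 0, "rx": 0, "ry": 0, "rz": 0}], "claw": 0.5, "squeeze": 20}}

```text
time: 7.35
position: [0.5945, 0.0369, 0.0889]
tool_rot: [0.764, 0.645, 0.0, 0.0]
ft_force: [-0.0, 0.7, 0.3]
grip_width: 0.0244
```

{"method": "send_rows", "body": {"deltas": [{"tx": 0, "ty": 0, "tz": 0, "rx": 0, "ry": 0, "rz": 0}, {"tx": 0, "ty": 0, "tz": 0, "rx": 0, "ry": 0, "rz": 0}, {"tx": 0, "ty": 0, "tz": 0, "rx": 0, "ry": 0, "rz": 0}, {"tx": 0, "ty": 0, "tz": 0, "rx": 0, "ry": 0, "rz": 0}]}}

```text
time: 7.68
position: [0.5946, 0.0369, 0.0889]
tool_rot: [0.764, 0.645, 0.0, 0.0]
ft_force: [-0.6, -0.2, 0.7]
grip_width: 0.0176
```

Run:
```python
from h import *
P=pose(); print(P[0],P[2]['grip_width'],P[2]['ft_force'],P[2]['time']); c=cam('wrist'); save('w5',cv2.resize(c['color'][150:350,220:430],None,fx=3.5,fy=3))
```

```text
[0.59457782 0.03689297 0.08889757] 0.017556192867663672 [-0.61125321 -0.20917497  0.68533591] 7.6833
```

View pics/w5.png

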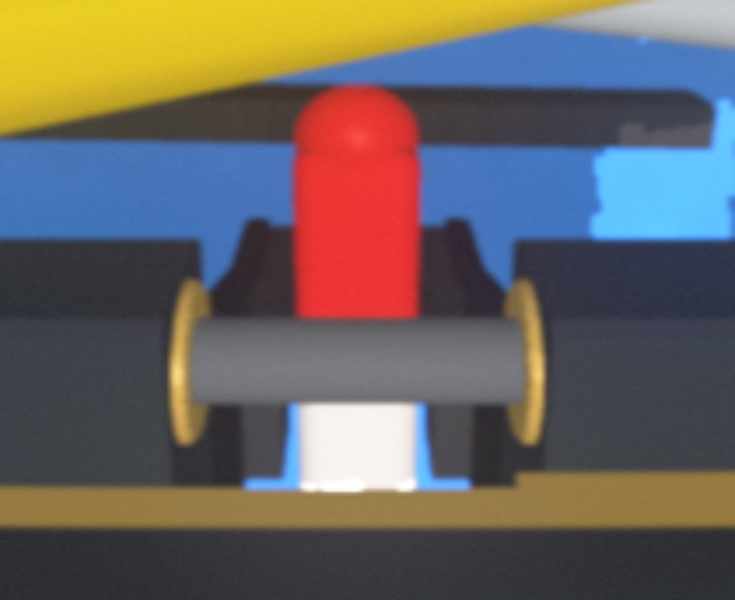

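{"method": "send_rows", "body": {"deltas": [{"tx": 0, "ty": 0, "tz": -24, "rx": 0, "ry": 0, "rz": 0}, {"tx": 0, "ty": 0, "tz": -24, "rx": 0, "ry": 0, "rz": 0}, {"tx": 0, "ty": 0, "tz": -24, "rx": 0, "ry": 0, "rz": 0}, {"tx": 0, "ty": 0, "tz": -24, "rx": 0, "ry": 0, "rz": 0}, {"tx": 0, "ty": 0, "tz": -24, "rx": 0, "ry": 0, "rz": 0}]}}

```text
time: 8.15
position: [0.5938, 0.037, 0.2988]
tool_rot: [0.764, 0.645, -0.0, -0.0]
ft_force: [1.2, 0.2, -0.7]
grip_width: 0.018
```

```bash
cat >> h.py <<'E'
def cupT(t_deg,up,haz=80.3,off=-.009,sz=.023,cup=(.4774,-.2642)):
    t=np.deg2rad(t_deg);a=np.deg2rad(haz);h=np.array([np.cos(a),np.sin(a),0]);z=np.array([0,0,1.])
    tx=np.cos(t)*h+np.sin(t)*z; tz=np.sin(t)*h-np.cos(t)*z
    S=np.array([cup[0],cup[1],sz])+off*h
    Rm=np.c_[tx,np.cross(tz,tx),tz]
    return S+(.1117+up)*tx+.040*tz,Rm
E
python3 - <<'E'
from h import *
P=pose(); print(P[2]['grip_width'])
for t,up in((0,0),(72,.14),(72,0)):
    p,R=cupT(t,up); print(t,up,p,'body start',(p-R[:,2]*.095).round(3),'flange?',(p-R[:,2]*.3).round(3)); go(p,R)
E
```

```text
0.01803581061523323
0 0 [ 0.49470386 -0.16296825 -0.017     ] body start [ 0.495 -0.163  0.078] flange? [ 0.495 -0.163  0.283]
now [0.5938 0.037  0.2988] q [-0.13  0.39  1.37  0.    1.38  0.04] t 8.15
delta cm [-21.38  -6.38  31.58] rot [-0.001 -0.     0.   ] rows 9.273354829959896
72 0.14 [ 0.49539835 -0.15890534  0.25002025] body start [ 0.48  -0.248  0.279] flange? [ 0.447 -0.44   0.343]
now [0.5938 0.037  0.2988] q [-0.13  0.39  1.37  0.    1.38  0.04] t 8.15
delta cm [-20.97  -6.4    4.88] rot [-1.000e-03  1.257e+00 -0.000e+00] rows 10.05308003851555
72 0 [ 0.48810909 -0.20154922  0.11687233] body start [ 0.473 -0.291  0.146] flange? [ 0.44  -0.483  0.21 ]
now [0.5938 0.037  0.2988] q [-0.13  0.39  1.37  0.    1.38  0.04] t 8.15
delta cm [-25.29  -6.39  18.2 ] rot [-1.000e-03  1.257e+00 -0.000e+00] rows 10.05308003851555
```

{"method": "send_rows", "body": {"deltas": [{"tx": -21, "ty": -6.4, "tz": 0, "rx": 0, "ry": 1.257, "rz": 0}, {"tx": -21, "ty": -6.4, "tz": 0, "rx": 0, "ry": 1.257, "rz": 0}, {"tx": -21, "ty": -6.4, "tz": 0, "rx": 0, "ry": 1.257, "rz": 0}, {"tx": -21, "ty": -6.4, "tz": 0, "rx": 0, "ry": 1.257, "rz": 0}, {"tx": -21, "ty": -6.4, "tz": 0, "rx": 0, "ry": 1.257, "rz": 0}]}}

```text
time: 8.57
position: [0.5006, -0.1506, 0.2987]
tool_rot: [0.726, 0.614, 0.238, -0.198]
ft_force: [1.3, -0.5, -1.0]
grip_width: 0.018
```

Run:
```python
from h import *
P=pose(); print(P[2]['grip_width'])
p,R=cupT(72,.14); go(p,R)
```

```text
0.01796776843244514
now [ 0.5006 -0.1506  0.2987] q [-0.83  0.42  1.5   0.49  1.63 -0.74] t 8.57
delta cm [-3.59 -0.4   3.41] rot [0.002 0.628 0.005] rows 5.023270111711263
```

{"method": "send_rows", "body": {"deltas": [{"tx": -3.6, "ty": -0.4, "tz": 3.4, "rx": 0, "ry": 0.63, "rz": 0}, {"tx": -3.6, "ty": -0.4, "tz": 3.4, "rx": 0, "ry": 0.63, "rz": 0}, {"tx": -3.6, "ty": -0.4, "tz": 3.4, "rx": 0, "ry": 0.63, "rz": 0}, {"tx": -3.6, "ty": -0.4, "tz": 3.4, "rx": 0, "ry": 0.63, "rz": 0}, {"tx": -3.6, "ty": -0.4, "tz": 3.4, "rx": 0, "ry": 0.63, "rz": 0}]}}

```text
time: 8.98
position: [0.4955, -0.1596, 0.2481]
tool_rot: [0.619, 0.521, 0.449, -0.378]
ft_force: [0.6, -0.4, -1.2]
grip_width: 0.0181
```

{"method": "send_rows", "body": {"deltas": [{"tx": 0, "ty": 0, "tz": 0, "rx": 0, "ry": 0, "rz": 0}, {"tx": 0, "ty": 0, "tz": 0, "rx": 0, "ry": 0, "rz": 0}]}}

```text
time: 9.15
position: [0.4952, -0.1582, 0.2463]
tool_rot: [0.621, 0.521, 0.447, -0.379]
ft_force: [0.3, -0.3, 0.4]
grip_width: 0.0182
```

```bash
python3 - <<'E'
from h import *
P=pose(); print(P[2]['grip_width'])
p,R=cupT(72,.14); go(p,R); p,R=cupT(72,.0); go(p,R)
for n,b in(('scene',(60,260,160,400)),('top',(130,300,300,500))):
    c=cam(n); save('i_'+n,cv2.resize(c['color'][b[0]:b[1],b[2]:b[3]],None,fx=3,fy=3))
    # predicted marker line
    S=P[0]-.040*P[1][:,2]; A=S-.1207*P[1][:,0]; B=S+.0393*P[1][:,0]; print(n,proj(c,[A,B]).round(1))
E
python3 -c "
import cv2,numpy as np
a=cv2.imread('pics/i_scene.png');b=cv2.imread('pics/i_top.png');b=cv2.resize(b,(int(b.shape[1]*a.shape[0]/b.shape[0]),a.shape[0]));m=np.hstack([a,b]);cv2.imwrite('pics/i_m.png',cv2.resize(m,(800,int(m.shape[0]*800/m.shape[1]))))"
```

```text
0.018171973998614144
now [ 0.4952 -0.1582  0.2463] q [-0.99  0.78  1.5   0.75  1.9  -0.99] t 9.15
delta cm [ 0.33  0.03 -0.18] rot [-0.     0.005 -0.004] rows 0.0907851570398089
now [ 0.4952 -0.1582  0.2463] q [-0.99  0.78  1.5   0.75  1.9  -0.99] t 9.15
delta cm [-13.67   0.09  -0.11] rot [-0.     0.005 -0.004] rows 3.2780967015826676
scene [[253.4 137. ]
 [261.5 100. ]]
top [[409.5 222.1]
 [403.3 210.4]]
```

View pics/i_m.png

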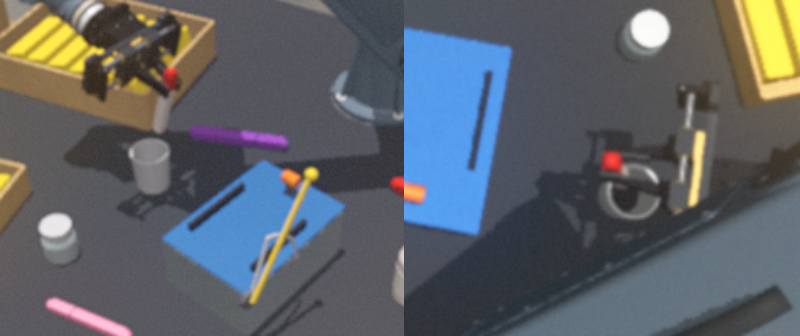

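Scene crop shows the marker upright with the red cap on top, white end above and beside the cup mouth; predicted line agrees. Inserting along the marker's axis.

{"method": "send_rows", "body": {"deltas": [{"tx": -3, "ty": 0.1, "tz": -0.1, "rx": 0, "ry": 0, "rz": 0}, {"tx": -6, "ty": 0.1, "tz": -0.1, "rx": 0, "ry": 0, "rz": 0}, {"tx": -9, "ty": 0.1, "tz": -0.1, "rx": 0, "ry": 0, "rz": 0}, {"tx": -9, "ty": 0.1, "tz": -0.1, "rx": 0, "ry": 0, "rz": 0}]}}

```text
time: 9.58
position: [0.4915, -0.1872, 0.1614]
tool_rot: [0.621, 0.524, 0.446, -0.377]
ft_force: [0.8, 0.1, -0.6]
grip_width: 0.0177
```

Run:
```python
from h import *
P=pose(); print(P[2]['ft_force'])
p,R=cupT(72,.0); go(p,R)
c=cam('scene'); save('i2',cv2.resize(c['color'][90:190,200:330],None,fx=5,fy=5,interpolation=cv2.INTER_CUBIC))
```

```text
[ 0.82332916  0.05939701 -0.55501281]
now [ 0.4915 -0.1872  0.1614] q [-1.02  0.92  1.46  0.7   1.83 -1.08] t 9.58
delta cm [-4.69 -0.09  0.02] rot [-0.001  0.011 -0.001] rows 1.1240636562713808
```

View pics/i2.png

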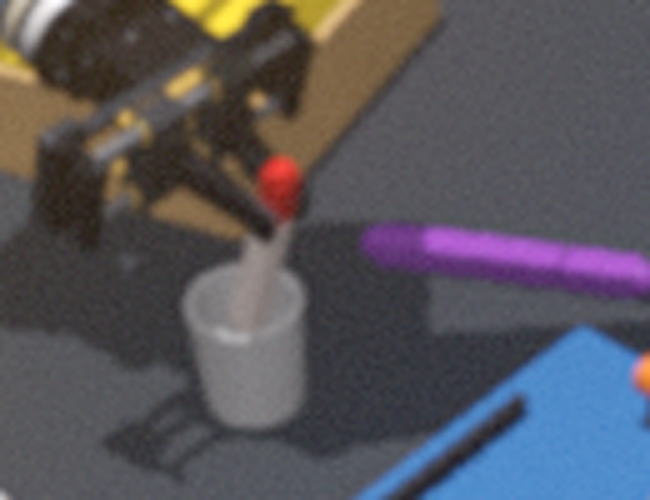

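{"method": "send_rows", "body": {"deltas": [{"tx": -2.4, "ty": -0.1, "tz": 0, "rx": 0, "ry": 0, "rz": 0}, {"tx": -4.4, "ty": -0.1, "tz": 0, "rx": 0, "ry": 0, "rz": 0}, {"tx": -4.4, "ty": -0.1, "tz": 0, "rx": 0, "ry": 0, "rz": 0}]}}

```text
time: 9.88
position: [0.4886, -0.2005, 0.1222]
tool_rot: [0.62, 0.524, 0.446, -0.376]
ft_force: [-0.8, 0.2, -0.2]
grip_width: 0.0181
```

Run:
```python
from h import *
P=pose(); print(P[2]['ft_force'],P[2]['grip_width'])
p,R=cupT(72,.0); go(p,R)
c=cam('scene'); a=cv2.resize(c['color'][90:190,200:330],None,fx=4,fy=4,interpolation=cv2.INTER_CUBIC)
c=cam('top'); b=cv2.resize(c['color'][190:290,360:450],None,fx=4,fy=4,interpolation=cv2.INTER_CUBIC); save('i3',cv2.resize(np.hstack([a,b]),(800,364)))
```

```text
[-0.77530385  0.15370654 -0.16338538] 0.018067796860181205
now [ 0.4886 -0.2005  0.1222] q [-1.03  0.99  1.43  0.69  1.81 -1.12] t 9.88
delta cm [-0.54 -0.03  0.06] rot [-0.001  0.009  0.001] rows 0.1299598018021409
```

View pics/i3.png

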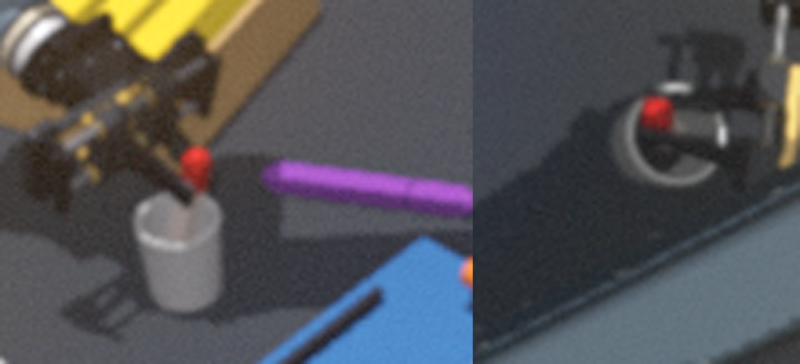

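{"method": "send_rows", "body": {"deltas": [{"tx": -0.4, "ty": 0, "tz": 0, "rx": 0, "ry": 0, "rz": 0}, {"tx": -0.4, "ty": 0, "tz": 0, "rx": 0, "ry": 0, "rz": 0}]}}

```text
time: 10.15
position: [0.4885, -0.2016, 0.1193]
tool_rot: [0.62, 0.524, 0.447, -0.376]
ft_force: [0.0, -0.2, 1.2]
grip_width: 0.0179
```

{"method": "send_rows", "body": {"deltas": [{"tx": 0, "ty": 0, "tz": 0, "rx": 0, "ry": 0, "rz": 0}, {"tx": 0, "ty": 0, "tz": 0, "rx": 0, "ry": 0, "rz": 0}, {"tx": 0, "ty": 0, "tz": 0, "rx": 0, "ry": 0, "rz": 0}, {"tx": 0, "ty": 0, "tz": 0, "rx": 0, "ry": 0, "rz": 0}, {"tx": 0, "ty": 0, "tz": 0, "rx": 0, "ry": 0, "rz": 0}], "claw": 6}}

```text
time: 10.57
position: [0.4881, -0.2016, 0.1179]
tool_rot: [0.62, 0.523, 0.447, -0.377]
ft_force: [-0.0, 0.5, 0.3]
grip_width: 0.0432
```

{"method": "send_rows", "body": {"deltas": [{"tx": 0, "ty": 0, "tz": 0, "rx": 0, "ry": 0, "rz": 0}, {"tx": 0, "ty": 0, "tz": 0, "rx": 0, "ry": 0, "rz": 0}, {"tx": 0, "ty": 0, "tz": 0, "rx": 0, "ry": 0, "rz": 0}]}}

```text
time: 10.82
position: [0.4881, -0.2017, 0.1177]
tool_rot: [0.62, 0.523, 0.447, -0.377]
ft_force: [-0.5, 0.3, -0.3]
grip_width: 0.0578
```

{"method": "send_rows", "body": {"deltas": [{"tx": 0.5, "ty": 0, "tz": -3, "rx": 0, "ry": 0, "rz": 0}, {"tx": 1, "ty": 0, "tz": -6, "rx": 0, "ry": 0, "rz": 0}, {"tx": 2, "ty": 0, "tz": -9, "rx": 0, "ry": 0, "rz": 0}, {"tx": 2, "ty": 0, "tz": -12, "rx": 0, "ry": 0, "rz": 0}, {"tx": 2, "ty": 0, "tz": -12, "rx": 0, "ry": 0, "rz": 0}]}}

```text
time: 11.23
position: [0.4699, -0.3136, 0.1758]
tool_rot: [0.621, 0.524, 0.447, -0.373]
ft_force: [-0.3, -0.5, -0.5]
grip_width: 0.0601
```

Run:
```python
from h import *
P=pose(); print(P[0],P[1],P[2]['q'],P[2]['grip_width'])
c=cam('scene'); save('i5',cv2.resize(c['color'][60:240,150:390],None,fx=3,fy=3,interpolation=cv2.INTER_CUBIC))
```

```text
[ 0.46989349 -0.31362135  0.17583789] [[ 0.05041754  0.98505485  0.16469673]
 [ 0.31842975 -0.17215482  0.93218304]
 [ 0.94660476  0.00544596 -0.32235039]] [-1.13309051  0.97806409  1.20796566  0.6538775   2.03357652 -1.02413212] 0.06014826369403389
```

View pics/i5.png

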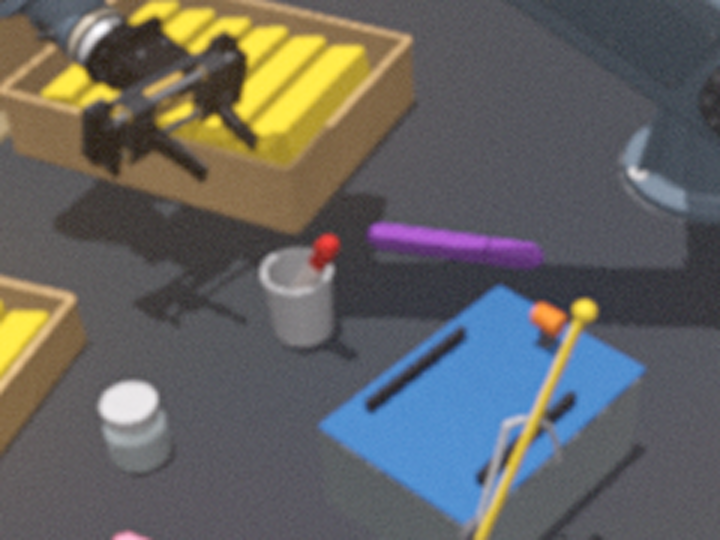

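The marker stands in the cup leaning on the rim, cap at crop (325,250), and is released. Rise now, then turn toward the knob.

{"method": "send_rows", "body": {"deltas": [{"tx": 19, "ty": 0, "tz": -6.5, "rx": 0, "ry": 0, "rz": 0}, {"tx": 19, "ty": 0, "tz": -6.5, "rx": 0, "ry": 0, "rz": 0}, {"tx": 19, "ty": 0, "tz": -6.5, "rx": 0, "ry": 0, "rz": 0}, {"tx": 19, "ty": 0, "tz": -6.5, "rx": 0, "ry": 0, "rz": 0}, {"tx": 19, "ty": 0, "tz": -6.5, "rx": 0, "ry": 0, "rz": 0}]}}

```text
time: 11.7
position: [0.4697, -0.3081, 0.3777]
tool_rot: [0.619, 0.523, 0.447, -0.378]
ft_force: [0.6, -0.7, 0.4]
grip_width: 0.0601
```

```bash
cat >> h.py <<'E'
yaw=np.deg2rad(-10.49);EX=np.array([np.cos(yaw),np.sin(yaw),0]);EY=np.array([-np.sin(yaw),np.cos(yaw),0]);EZ=np.array([0,0,1.])
E
python3 - <<'E'
from h import *
a=np.deg2rad(-9.7)
print('untilt only'); go([.44,-.2,.38],frame([0,0,-1],[np.cos(a),np.sin(a),0]))
print('full'); go([.4695,.0238,.30],frame([0,0,-1],EY))
a=np.deg2rad(35)
print('half');go([.44,-.12,.36],frame([0,0,-1],[np.cos(a),np.sin(a),0]))
# gauge slope fit with model line in both cameras
from scipy.optimize import least_squares
hm=np.array([.6808,-.0158,.1])
c=cam('scene'); hs=cv2.cvtColor(c['color'],cv2.COLOR_RGB2HSV); v,u=np.mgrid[:400,:640]
m=(hs[...,0]>17)&(hs[...,0]<35)&(hs[...,1]>120)&(hs[...,2]>110)&(u>=300)&(u<=350)&(v>=155)&(v<245)
print(m.sum())
arm=m&(v>172)
pts=np.c_[u[arm],v[arm]].astype(float)
def res(th,s0,s1,lat,cc,pts):
    d=-np.cos(th)*EX+np.sin(th)*EZ; A,B=proj(cc,[hm+lat*EY+s0*d,hm+lat*EY+s1*d]); n=np.array([-(B-A)[1],(B-A)[0]]);n/=np.linalg.norm(n); return (pts-A)@n
for lat in(.1,.104,.108): 
    r=least_squares(lambda x:res(x[0],.03,.2,lat,c,pts),[.9]); print('scene lat',lat,r.x,np.abs(r.fun).mean(), r.fun[:20].mean(), r.fun[-20:].mean())
ball=m&(v<168); print('ball scene',u[ball].mean(),v[ball].mean(),[ (round(t,2),proj(c,hm+.104*EY+.21*(-np.cos(t)*EX+np.sin(t)*EZ)).round(1).tolist()) for t in (.88,.9,.92,.94,.96)])
E
```

```text
untilt only
now [ 0.4697 -0.3081  0.3777] q [-1.13  0.74  1.12  0.8   2.28 -0.76] t 11.7
delta cm [ 3.42 -4.73  9.58] rot [-1.000e-03 -1.251e+00  1.000e-03] rows 10.008583491922375
full
now [ 0.4697 -0.3081  0.3777] q [-1.13  0.74  1.12  0.8   2.28 -0.76] t 11.7
delta cm [ 2.91 -5.56 33.51] rot [ 0.961 -0.976 -1.331] rows 15.27955644132368
half
now [ 0.4697 -0.3081  0.3777] q [-1.13  0.74  1.12  0.8   2.28 -0.76] t 11.7
delta cm [ 4.   -6.07 17.69] rot [ 0.486 -1.184 -0.672] rows 11.563495317289513
265
scene lat 0.1 [0.86081433] 0.9224282428499588 -0.7214225405352461 1.1828537841434055
scene lat 0.104 [0.93261765] 0.7655562915449616 -0.014387323256703267 -0.2191542260155567
scene lat 0.108 [1.00185506] 1.0493233342793415 0.6976542360483422 -1.6098122359112803
ball scene 344.1875 163.21875 [(0.88, [[346.1, 163.4]]), (0.9, [[345.4, 163.2]]), (0.92, [[344.6, 163.2]]), (0.94, [[343.8, 163.1]]), (0.96, [[342.9, 163.1]])]
```

{"method": "send_rows", "body": {"deltas": [{"tx": 4, "ty": -6, "tz": 17.7, "rx": 0.961, "ry": -0.976, "rz": -1.331}, {"tx": 4, "ty": -6, "tz": 17.7, "rx": 0.961, "ry": -0.976, "rz": -1.331}, {"tx": 4, "ty": -6, "tz": 17.7, "rx": 0.961, "ry": -0.976, "rz": -1.331}, {"tx": 4, "ty": -6, "tz": 17.7, "rx": 0.961, "ry": -0.976, "rz": -1.331}, {"tx": 4, "ty": -6, "tz": 17.7, "rx": 0.961, "ry": -0.976, "rz": -1.331}]}}

```text
time: 12.17
position: [0.439, -0.1166, 0.3567]
tool_rot: [0.487, 0.76, 0.327, -0.279]
ft_force: [0.0, -0.3, -0.2]
grip_width: 0.0601
```

Run:
```python
from h import *
go([.4695,.0238,.34],frame([0,0,-1],EY))
```

```text
now [ 0.439  -0.1166  0.3567] q [-0.85  0.46  1.44  0.49  1.99 -1.26] t 12.17
delta cm [ 5.46  6.81 11.53] rot [ 0.644 -0.659 -0.89 ] rows 10.250163132962182
```

{"method": "send_rows", "body": {"deltas": [{"tx": 5.5, "ty": 6.8, "tz": 11.5, "rx": 0.644, "ry": -0.659, "rz": -0.89}, {"tx": 5.5, "ty": 6.8, "tz": 11.5, "rx": 0.644, "ry": -0.659, "rz": -0.89}, {"tx": 5.5, "ty": 6.8, "tz": 11.5, "rx": 0.644, "ry": -0.659, "rz": -0.89}, {"tx": 5.5, "ty": 6.8, "tz": 11.5, "rx": 0.644, "ry": -0.659, "rz": -0.89}, {"tx": 5.5, "ty": 6.8, "tz": 11.5, "rx": 0.644, "ry": -0.659, "rz": -0.89}]}}

```text
time: 12.58
position: [0.4705, 0.0238, 0.3403]
tool_rot: [0.308, 0.923, 0.176, -0.15]
ft_force: [0.2, -0.7, -0.3]
grip_width: 0.0598
```

Run:
```python
from h import *
go([.4695,.0238,.34],frame([0,0,-1],EY))
```

```text
now [0.4705 0.0238 0.3403] q [-0.42  0.3   1.5   0.32  1.69 -1.37] t 12.58
delta cm [ 0.06 -0.07  0.05] rot [ 0.328 -0.337 -0.453] rows 5.221466151335777
```

{"method": "send_rows", "body": {"deltas": [{"tx": 0, "ty": 0, "tz": 0, "rx": 0.328, "ry": -0.337, "rz": -0.453}, {"tx": 0, "ty": 0, "tz": 0, "rx": 0.328, "ry": -0.337, "rz": -0.453}, {"tx": 0, "ty": 0, "tz": 0, "rx": 0.328, "ry": -0.337, "rz": -0.453}, {"tx": 0, "ty": 0, "tz": 0, "rx": 0.328, "ry": -0.337, "rz": -0.453}, {"tx": 0, "ty": 0, "tz": 0, "rx": 0.328, "ry": -0.337, "rz": -0.453}]}}

```text
time: 13.0
position: [0.4714, 0.0197, 0.3403]
tool_rot: [0.103, 0.995, 0.006, -0.006]
ft_force: [-0.1, -0.8, -0.2]
grip_width: 0.0601
```

{"method": "send_rows", "body": {"deltas": [{"tx": 0, "ty": 0, "tz": 0, "rx": 0.015, "ry": -0.015, "rz": -0.02}, {"tx": 0, "ty": 0, "tz": 0, "rx": 0.015, "ry": -0.015, "rz": -0.02}]}}

```text
time: 13.17
position: [0.4702, 0.0208, 0.3405]
tool_rot: [0.095, 0.995, 0.0, -0.001]
ft_force: [-0.6, 0.2, 0.7]
grip_width: 0.0601
```

Run:
```python
from h import *
P=pose(); c=cam('wrist'); im=c['color']; save('k1',im)
go([.4695,.0238,.20],frame([0,0,-1],EY))
v,u=np.mgrid[:400,:640]
for n in('lid_handle','lid_hinge','gauge_tip'):
    for d in robot.tip_of(n,'wrist')[:1]: print(n,d,unproj(c,d['xy'],zat(c,d['xy']),P).round(4))
hs=cv2.cvtColor(im,cv2.COLOR_RGB2HSV)
m=(hs[...,0]>4)&(hs[...,0]<16)&(hs[...,1]>150)&(hs[...,2]>120)
n,l,s,ct=cv2.connectedComponentsWithStats(m.astype(np.uint8))
for i in range(1,n):
    if s[i,4]>60:
        k=l==i; z=c['z_map'][k]; X=unproj(c,np.c_[u[k],v[k]],z,P); X=X[(z>0)]; print(ct[i],s[i], X.mean(0).round(4), np.percentile(X[:,2],95)); Q=ray_plane(c,np.c_[u[k],v[k]],.142,P); print(cv2.minAreaRect((Q[:,:2]*1000).astype(np.float32)))
```

```text
now [0.4711 0.0198 0.3405] q [-0.2   0.16  1.59  0.    1.4  -1.57] t 13.22
delta cm [ 0.21  0.36 14.05] rot [ 0.    -0.002 -0.009] rows 3.3707362982278064
lid_handle {'xy': [325.5, 162.7], 'p': 0.89} [[0.4647 0.0261 0.1444]]
lid_hinge {'xy': [324.2, 294.9], 'p': 0.79} [[ 0.6777 -0.0159  0.1042]]
[504.65517241 143.29885057] [501 135  13  21  87] [0.483  0.2512 0.1432] 0.14748704991480216
((485.1737976074219, 252.94973754882812), (13.085648536682129, 25.25389862060547), 73.47582244873047)
[324.1173913  164.29130435] [315 158  19  13 230] [0.4665 0.0241 0.1441] 0.145891189765219
((466.47442626953125, 23.94355583190918), (22.887977600097656, 15.374038696289062), 79.03778839111328)
```

View pics/k1.png

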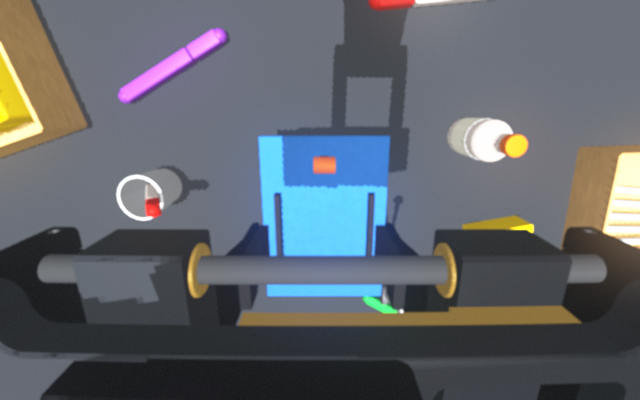

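Knob is seen at (324,164), at world (0.468, 0.024). Marker is in the cup at (150,200). Descending on the knob.

{"method": "send_rows", "body": {"deltas": [{"tx": 0.3, "ty": 0.35, "tz": 19, "rx": 0, "ry": 0, "rz": -0.009}, {"tx": 0.3, "ty": 0.35, "tz": 19, "rx": 0, "ry": 0, "rz": -0.009}, {"tx": 0.3, "ty": 0.35, "tz": 19, "rx": 0, "ry": 0, "rz": -0.009}, {"tx": 0.3, "ty": 0.35, "tz": 19, "rx": 0, "ry": 0, "rz": -0.009}, {"tx": 0.3, "ty": 0.35, "tz": 19, "rx": 0, "ry": 0, "rz": -0.009}]}}

```text
time: 13.78
position: [0.4677, 0.0221, 0.147]
tool_rot: [0.093, 0.996, 0.0, -0.003]
ft_force: [-0.9, 0.5, -0.5]
grip_width: 0.0599
```

{"method": "send_rows", "body": {"deltas": [{"tx": 0, "ty": 0, "tz": 0, "rx": 0, "ry": 0, "rz": 0}, {"tx": 0, "ty": 0, "tz": 0, "rx": 0, "ry": 0, "rz": 0}]}}

```text
time: 13.95
position: [0.4698, 0.0219, 0.15]
tool_rot: [0.093, 0.996, 0.0, -0.002]
ft_force: [0.8, -0.2, 1.1]
grip_width: 0.0597
```

Run:
```python
from h import *
P=pose(); c=cam('wrist'); im=c['color']; save('k2',im)
go([.4685,.0238,.094],frame([0,0,-1],EY))
v,u=np.mgrid[:400,:640]
hs=cv2.cvtColor(im,cv2.COLOR_RGB2HSV)
m=(hs[...,0]>4)&(hs[...,0]<16)&(hs[...,1]>150)&(hs[...,2]>120)
n,l,s,ct=cv2.connectedComponentsWithStats(m.astype(np.uint8))
for i in range(1,n):
    if s[i,4]>60:
        k=l==i; z=c['z_map'][k]; X=unproj(c,np.c_[u[k],v[k]],z,P); X=X[(z>0)]; print(ct[i],s[i], X.mean(0).round(4), np.percentile(X[:,2],95)); T=(X-P[0])@P[1]; print('tool',T.min(0),T.max(0))
```

```text
now [0.4713 0.0217 0.1515] q [-0.19  0.39  1.85 -0.    0.9  -1.58] t 14.0
delta cm [0.32 0.15 5.75] rot [-0.     0.001 -0.003] rows 1.3810229301541808
[324.75899281 215.21223022] [ 305  201   40   29 1112] [0.4661 0.0239 0.1435] 0.1458286045879377
tool [-0.00752864 -0.01193984  0.00265437] [0.01254391 0.01437781 0.01332008]
```

View pics/k2.png

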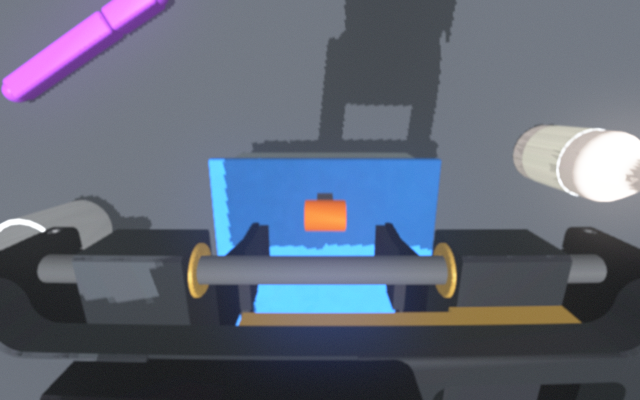

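{"method": "send_rows", "body": {"deltas": [{"tx": 0.3, "ty": 0.1, "tz": 3, "rx": 0, "ry": 0, "rz": 0}, {"tx": 0.3, "ty": 0.1, "tz": 5, "rx": 0, "ry": 0, "rz": 0}, {"tx": 0.3, "ty": 0.1, "tz": 5.7, "rx": 0, "ry": 0, "rz": 0}, {"tx": 0.3, "ty": 0.1, "tz": 5.7, "rx": 0, "ry": 0, "rz": 0}, {"tx": 0.3, "ty": 0.1, "tz": 5.7, "rx": 0, "ry": 0, "rz": 0}]}}

```text
time: 14.42
position: [0.469, 0.0237, 0.0955]
tool_rot: [0.092, 0.996, -0.0, 0.002]
ft_force: [-0.4, -0.2, -0.1]
grip_width: 0.0601
```

Run:
```python
from h import *
P=pose(); c=cam('wrist'); im=c['color']; print(P[0],P[2]['ft_force']); save('k3',im[120:360,160:480])
```

```text
[0.46896554 0.02372872 0.09549643] [-0.38178582 -0.21783344 -0.13966176]
```

View pics/k3.png

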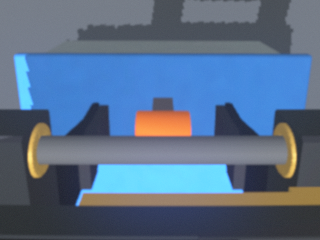

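Knob is centred between the fingers. Closing with 25 N.

{"method": "send_rows", "body": {"deltas": [{"tx": 0, "ty": 0, "tz": 0, "rx": 0, "ry": 0, "rz": 0}, {"tx": 0, "ty": 0, "tz": 0, "rx": 0, "ry": 0, "rz": 0}, {"tx": 0, "ty": 0, "tz": 0, "rx": 0, "ry": 0, "rz": 0}, {"tx": 0, "ty": 0, "tz": 0, "rx": 0, "ry": 0, "rz": 0}, {"tx": 0, "ty": 0, "tz": 0, "rx": 0, "ry": 0, "rz": 0}], "claw": 1.5, "squeeze": 25}}

```text
time: 14.88
position: [0.4675, 0.0242, 0.0944]
tool_rot: [0.092, 0.996, -0.0, 0.001]
ft_force: [-0.3, -0.3, 0.5]
grip_width: 0.0345
```

{"method": "send_rows", "body": {"deltas": [{"tx": 0, "ty": 0, "tz": 0, "rx": 0, "ry": 0, "rz": 0}, {"tx": 0, "ty": 0, "tz": 0, "rx": 0, "ry": 0, "rz": 0}, {"tx": 0, "ty": 0, "tz": 0, "rx": 0, "ry": 0, "rz": 0}, {"tx": 0, "ty": 0, "tz": 0, "rx": 0, "ry": 0, "rz": 0}]}}

```text
time: 15.22
position: [0.4674, 0.0245, 0.0942]
tool_rot: [0.092, 0.996, 0.0, 0.0]
ft_force: [0.3, 3.3, 2.3]
grip_width: 0.0278
```

```bash
cat >> h.py <<'E'
def knob(th): return -.215*np.cos(th)*EX+.036*np.sin(th)*EX+(.215*np.sin(th)+.036*np.cos(th))*EZ
E
python3 - <<'E'
from h import *
P=pose(); print(P[0],P[2]['ft_force'],P[2]['grip_width'],P[2]['moment'])
k0=knob(0)
for th in np.arange(.1,.95,.1).tolist()+[.93]:
    print(round(th,2),(P[1].T@(knob(th)-k0)*100).round(2))
E
```

```text
[0.46742337 0.02449446 0.0942449 ] [0.33209455 3.28765218 2.25925173] 0.02778076208899079 [ 0.44908091 -0.02427681 -0.0148994 ]
0.1 [-0.47  0.   -2.13]
0.2 [-1.15  0.   -4.2 ]
0.3 [-2.03  0.   -6.19]
0.4 [-3.11  0.   -8.09]
0.5 [-4.37  0.01 -9.86]
0.6 [-5.800e+00  1.000e-02 -1.151e+01]
0.7 [-7.39e+00  1.00e-02 -1.30e+01]
0.8 [-9.120e+00  1.000e-02 -1.432e+01]
0.9 [-1.097e+01  1.000e-02 -1.547e+01]
0.93 [-11.55   0.02 -15.78]
```

Run:
```python
from h import *
P=pose();
for a,b in((0,.35),(.35,.65),(.65,.88)):
    for i in range(1,6): 
        th=a+(b-a)*i/5; print(round(th,3),(P[1].T@(knob(th)-knob(a))*100).round(2)[[0,2]])
```

```text
0.07 [-0.31 -1.49]
0.14 [-0.72 -2.96]
0.21 [-1.23 -4.4 ]
0.28 [-1.84 -5.8 ]
0.35 [-2.54 -7.15]
0.41 [-0.68 -1.12]
0.47 [-1.43 -2.19]
0.53 [-2.23 -3.22]
0.59 [-3.1 -4.2]
0.65 [-4.03 -5.12]
0.696 [-0.75 -0.67]
0.742 [-1.52 -1.3 ]
0.788 [-2.33 -1.9 ]
0.834 [-3.16 -2.46]
0.88 [-4.02 -2.98]
```

{"method": "send_rows", "body": {"deltas": [{"tx": -0.31, "ty": 0, "tz": -1.49, "rx": 0, "ry": 0, "rz": 0}, {"tx": -0.72, "ty": 0, "tz": -2.96, "rx": 0, "ry": 0, "rz": 0}, {"tx": -1.23, "ty": 0, "tz": -4.4, "rx": 0, "ry": 0, "rz": 0}, {"tx": -1.84, "ty": 0, "tz": -5.8, "rx": 0, "ry": 0, "rz": 0}, {"tx": -2.54, "ty": 0, "tz": -7.15, "rx": 0, "ry": 0, "rz": 0}]}}

```text
time: 15.63
position: [0.4912, 0.02, 0.1651]
tool_rot: [0.092, 0.996, 0.0, -0.001]
ft_force: [1.7, 0.9, -6.9]
grip_width: 0.028
```

Run:
```python
from h import *
P=pose(); print(P[0],P[2]['ft_force'],P[2]['moment'],P[2]['grip_width'])
c=cam('scene'); a=c['color'][100:260,220:420]; save('l1',cv2.resize(a,None,fx=3,fy=3))
```

```text
[0.49123085 0.02000786 0.16514876] [ 1.72813236  0.90159102 -6.85862693] [ 0.23956686 -0.17943657 -0.00629063] 0.02797321587894323
```

View pics/l1.png

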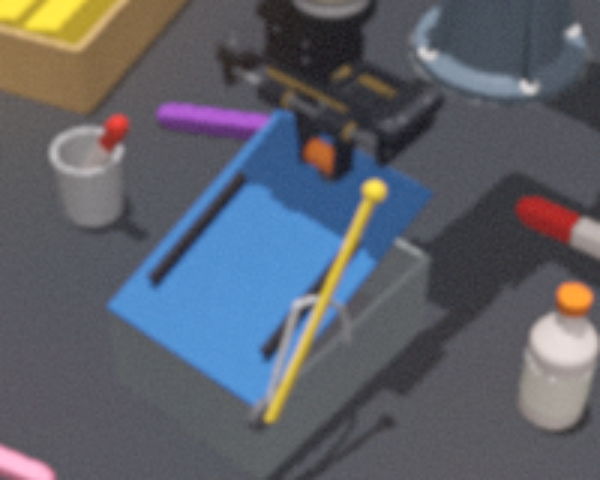

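Lid rising, knob held, low forces. Continuing along the arc.

{"method": "send_rows", "body": {"deltas": [{"tx": -0.68, "ty": 0, "tz": -1.12, "rx": 0, "ry": 0, "rz": 0}, {"tx": -1.43, "ty": 0, "tz": -2.19, "rx": 0, "ry": 0, "rz": 0}, {"tx": -2.23, "ty": 0, "tz": -3.22, "rx": 0, "ry": 0, "rz": 0}, {"tx": -3.1, "ty": 0, "tz": -4.2, "rx": 0, "ry": 0, "rz": 0}, {"tx": -4.03, "ty": 0, "tz": -5.12, "rx": 0, "ry": 0, "rz": 0}]}}

```text
time: 16.1
position: [0.5287, 0.0129, 0.2152]
tool_rot: [0.092, 0.996, 0.0, -0.004]
ft_force: [-1.3, 1.0, -3.7]
grip_width: 0.028
```

{"method": "send_rows", "body": {"deltas": [{"tx": -0.75, "ty": 0, "tz": -0.67, "rx": 0, "ry": 0, "rz": 0}, {"tx": -1.52, "ty": 0, "tz": -1.3, "rx": 0, "ry": 0, "rz": 0}, {"tx": -2.33, "ty": 0, "tz": -1.9, "rx": 0, "ry": 0, "rz": 0}, {"tx": -3.16, "ty": 0, "tz": -2.46, "rx": 0, "ry": 0, "rz": 0}, {"tx": -4.02, "ty": 0, "tz": -2.98, "rx": 0, "ry": 0, "rz": 0}]}}

```text
time: 16.52
position: [0.5672, 0.0056, 0.2452]
tool_rot: [0.092, 0.996, 0.0, -0.005]
ft_force: [-5.5, 1.1, 1.4]
grip_width: 0.0279
```

{"method": "send_rows", "body": {"deltas": [{"tx": 0, "ty": 0, "tz": 0, "rx": 0, "ry": 0, "rz": 0}, {"tx": 0, "ty": 0, "tz": 0, "rx": 0, "ry": 0, "rz": 0}, {"tx": 0, "ty": 0, "tz": 0, "rx": 0, "ry": 0, "rz": 0}]}}

```text
time: 16.77
position: [0.5687, 0.0053, 0.2458]
tool_rot: [0.092, 0.996, -0.0, -0.002]
ft_force: [-4.0, 1.2, 3.5]
grip_width: 0.0276
```

```bash
cat > meas.py <<'E'
from h import *
from scipy.optimize import least_squares
P=pose(); print(P[0],P[2]['ft_force'],P[2]['moment'],P[2]['grip_width'],P[2]['time'])
hm=np.array([.6808,-.0158,.1])
# lid angle from knob/TCP kinematics: grasp point = TCP-45mm z
g=P[0]-.045*P[1][:,2]-hm
print('grasp radius',np.hypot(g@EX,g[2]),'expected',np.hypot(.215,.036),'theta_kin',np.arctan2(g[2],-g@EX)-np.arctan2(.036,.215))
for n in('scene','wrist','top'):
    Pn=pose(); c=cam(n); im=c['color']; save('L_'+n,im)
    hs=cv2.cvtColor(im,cv2.COLOR_RGB2HSV); v,u=np.mgrid[:400,:640]
    Pq=Pn if n=='wrist' else None
    m=(hs[...,0]>98)&(hs[...,0]<125)&(hs[...,1]>130)&(hs[...,2]>50)&(c['z_map']>0)
    X=unproj(c,np.c_[u[m],v[m]],c['z_map'][m],Pq)-hm; B=np.c_[X@EX,X@EY,X[:,2]]
    B=B[(B[:,0]>-.22)&(B[:,0]<0.0)&(np.abs(B[:,1])<.085)&(B[:,2]>.0)]
    if len(B)>50:
        def f(p): return (B[:,0]*np.sin(p[0])+B[:,2]*np.cos(p[0])-p[1])
        r=least_squares(f,[.8,.006],loss='soft_l1',f_scale=.002); r0=least_squares(lambda p:f([p[0],.006]),[.8],loss='soft_l1',f_scale=.002); print(n,'lid plane th,off',r.x,len(B),'fixed off',r0.x)
    y=(hs[...,0]>17)&(hs[...,0]<35)&(hs[...,1]>120)&(hs[...,2]>90)&(c['z_map']>0)
    X=unproj(c,np.c_[u[y],v[y]],c['z_map'][y],Pq)-hm; G=np.c_[X@EX,X@EY,X[:,2]]
    G=G[(np.abs(G[:,1]-.104)<.015)&(G[:,0]>-.2)&(G[:,0]<-.01)&(G[:,2]>.01)]
    if len(G)>20:
        d=np.hypot(G[:,0],G[:,2]); a=np.arctan2(G[:,2],-G[:,0]); s=d>.05
        print(n,'gauge med angle',np.median(a[s]),'ball',np.median(a[d>.201]) if (d>.201).any() else None,len(G),'lat',np.median(G[:,1]))
        ln=cv2.fitLine(G[s][:,[0,2]].astype(np.float32),cv2.DIST_HUBER,0,.01,.01).ravel(); print('  line angle',np.arctan2(ln[1],-ln[0])%np.pi)
E
python3 meas.py
```

```text
[0.56873878 0.00528619 0.24583406] [-4.02011395  1.22041518  3.50874023] [ 0.25799683  0.74566238 -0.05156297] 0.027566151304284484 16.7667
grasp radius 0.22219734432133983 expected 0.2179931191574633 theta_kin 0.867111915493815
scene lid plane th,off [0.85509375 0.0049702 ] 4348 fixed off [0.84849869]
scene gauge med angle 0.9723309891067611 ball 0.9630190548152672 278 lat 0.10680894976271021
  line angle 0.9277384
wrist lid plane th,off [0.84539425 0.00578891] 20651 fixed off [0.84443562]
wrist gauge med angle 0.9409454981622013 ball 0.941658688397879 1039 lat 0.10057263142610616
  line angle 0.96188307
top lid plane th,off [0.85304984 0.00533182] 520 fixed off [0.8499618]
```

View pics/L_scene.png

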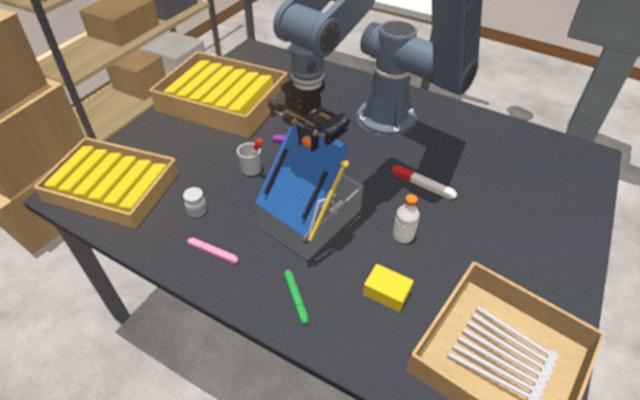

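View pics/L_wrist.png

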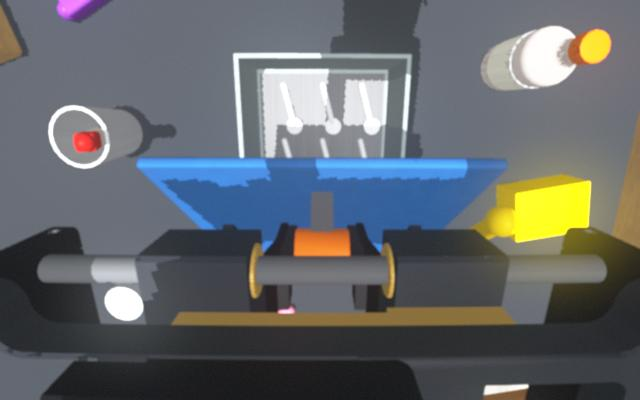

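```bash
cat > g.py <<'E'
from h import *
from scipy.optimize import least_squares
hm=np.array([.6808,-.0158,.1])
obs=[]
v,u=np.mgrid[:400,:640]
def ball(img,box):
    hs=cv2.cvtColor(img,cv2.COLOR_BGR2HSV); m=(hs[...,0]>17)&(hs[...,0]<35)&(hs[...,1]>120)&(hs[...,2]>80)&(u>=box[0])&(u<=box[1])&(v>=box[2])&(v<=box[3])
    return cv2.minEnclosingCircle(np.c_[u[m],v[m]].astype(np.float32)), (u[m].mean(),v[m].mean())
ct=cam('top');cs=cam('scene');cw=cam('wrist')
Pw1=(np.array([.5965,.0362,.3596]),Rn.from_quat([.766,.643,-.0005,0]).as_matrix())
R2=np.array([[ .16814,.985763,0],[.985763,-.16814,0],[0,0,-1.]])
Pw2=(np.array([.5939,.0400,.11568]),R2)
L=[('top',ct,None,'top0',(255,267,167,176)),('scene',cs,None,'scene0',(338,350,158,167)),('w1',cw,Pw1,'w1',(272,296,98,126)),('w2',cw,Pw2,'w2',(0,170,90,250))]
tip=lambda th:hm+.104*EY+.21*(-np.cos(th)*EX+np.sin(th)*EZ)
rays=[]
for n,c,P,f,b in L:
    cir,ctr=ball(cv2.imread('pics/'+f+'.png'),b); 
    uv=np.array(cir[0]); best=min(np.arange(.7,1.15,.002),key=lambda t:np.linalg.norm(proj(c,tip(t),P)[0]-uv))
    print(n,cir,ctr,'th',best,'resid',(proj(c,tip(best),P)[0]-uv).round(1))
    R,t=Rt(c,P); rays.append((-R.T@t,unproj(c,uv,np.ones(1),P)[0]))
def f(X): 
    out=[]
    for o,a in rays:
        d=(a-o)/np.linalg.norm(a-o); e=np.cross(X-o,d)/np.linalg.norm(X-o); out+=list(e)
    return out
X=least_squares(f,[.58,.11,.27]).x; B=X-hm; print('tri',X,'box',B@EX,B@EY,B[2],'r',np.hypot(B@EX,B[2]),'th',np.arctan2(B[2],-B@EX))
E
python3 g.py
```

```text
top ((262.9090881347656, 170.47727966308594), 4.652528285980225) (np.float64(262.6774193548387), np.float64(170.75806451612902)) th 0.9480000000000002 resid [0. 0.]
scene ((344.0454406738281, 163.86363220214844), 4.371771812438965) (np.float64(344.1272727272727), np.float64(163.47272727272727)) th 0.9320000000000002 resid [ 0.  -0.8]Traceback (most recent call last):
  File "g.py", line 18, in <module>
    uv=np.array(cir[0]); best=min(np.arange(.7,1.15,.002),key=lambda t:np.linalg.norm(proj(c,tip(t),P)[0]-uv))
                              ~~~^^^^^^^^^^^^^^^^^^^^^^^^^^^^^^^^^^^^^^^^^^^^^^^^^^^^^^^^^^^^^^^^^^^^^^^^^^^^^
  File "g.py", line 18, in <lambda>
    uv=np.array(cir[0]); best=min(np.arange(.7,1.15,.002),key=lambda t:np.linalg.norm(proj(c,tip(t),P)[0]-uv))
                                                                                      ~~~~^^^^^^^^^^^^
  File "h.py", line 22, in proj
    R,t=Rt(c,P); return cv2.projectPoints(np.array(X,float).reshape(-1,1,3),cv2.Rodrigues(R)[0],t,np.array(c['intrinsics']),np.array(c['distortion']))[0][:,0]
        ~~^^^^^
  File "h.py", line 11, in Rt
    p,Rm,_=P; T=np.array(c['tool_from_camera']); R=Rm@T[:3,:3]; t=Rm@T[:3,3]+p
    ^^^^^^
ValueError: not enough values to unpack (expected 3, got 2)
```

```bash
sed -i 's/p,Rm,_=P;/p,Rm=P[:2];/' h.py; python3 g.py
```

```text
top ((262.9090881347656, 170.47727966308594), 4.652528285980225) (np.float64(262.6774193548387), np.float64(170.75806451612902)) th 0.9480000000000002 resid [0. 0.]
scene ((344.0454406738281, 163.86363220214844), 4.371771812438965) (np.float64(344.1272727272727), np.float64(163.47272727272727)) th 0.9320000000000002 resid [ 0.  -0.8]
w1 ((286.1645812988281, 110.20807647705078), 10.541169166564941) (np.float64(285.9820359281437), np.float64(110.3502994011976)) th 0.9340000000000002 resid [-0.1  3. ]
w2 ((86.11176300048828, 169.5), 89.26087951660156) (np.float64(85.28886151513716), np.float64(171.50632491590468)) th 0.9120000000000001 resid [-3.7  8.5]
tri [0.57798536 0.11115006 0.27069323] box -0.12420929347760885 0.10610947404515951 0.17069322984129978 r 0.211102172655474 th 0.9417366093417985
```

Run:
```python
from h import *
P=pose(); print((P[1].T@(knob(.937)-knob(.85))*100).round(2),(P[1].T@(knob(.895)-knob(.85))*100).round(2))
```

```text
[-1.65  0.   -0.93] [-0.84  0.   -0.5 ]
```

{"method": "send_rows", "body": {"deltas": [{"tx": -0.45, "ty": 0, "tz": -0.25, "rx": 0, "ry": 0, "rz": 0}, {"tx": -0.85, "ty": 0, "tz": -0.5, "rx": 0, "ry": 0, "rz": 0}, {"tx": -1.25, "ty": 0, "tz": -0.7, "rx": 0, "ry": 0, "rz": 0}, {"tx": -1.65, "ty": 0, "tz": -0.9, "rx": 0, "ry": 0, "rz": 0}, {"tx": -1.65, "ty": 0, "tz": -0.9, "rx": 0, "ry": 0, "rz": 0}]}}

```text
time: 17.63
position: [0.5869, 0.0019, 0.2555]
tool_rot: [0.092, 0.996, -0.0, -0.001]
ft_force: [-4.6, 2.3, 2.3]
grip_width: 0.0276
```

{"method": "send_rows", "body": {"deltas": [{"tx": 0, "ty": 0, "tz": 0, "rx": 0, "ry": 0, "rz": 0}, {"tx": 0, "ty": 0, "tz": 0, "rx": 0, "ry": 0, "rz": 0}, {"tx": 0, "ty": 0, "tz": 0, "rx": 0, "ry": 0, "rz": 0}, {"tx": 0, "ty": 0, "tz": 0, "rx": 0, "ry": 0, "rz": 0}]}}

```text
time: 17.97
position: [0.5869, 0.0019, 0.2555]
tool_rot: [0.092, 0.996, -0.0, -0.0]
ft_force: [-5.3, 1.1, 2.6]
grip_width: 0.0277
```

```bash
python3 meas.py
python3 - <<'E'
from h import *
hm=np.array([.6808,-.0158,.1])
c=cam('scene'); s=6; x0,y0=250,115; im=cv2.resize(c['color'][y0:y0+98,x0:x0+130],None,fx=s,fy=s,interpolation=cv2.INTER_CUBIC).copy()
a=im.copy()
for th,col in((.90,(255,0,0)),(.94,(0,255,0)),(.98,(255,0,255))):
    d=-np.cos(th)*EX+np.sin(th)*EZ
    for yy in (.09,-.09):
        q=(proj(c,[hm+yy*EY,hm+yy*EY+.25*d])-[x0,y0]+.5)*s; cv2.line(a,tuple(int(k) for k in q[0]),tuple(int(k) for k in q[1]),col,1)
save('ov',a); save('ov0',im)
E
```

```text
[0.58689328 0.00188033 0.25547893] [-5.26254368  1.0600196   2.55822375] [ 0.21189624  1.1079964  -0.09510669] 0.027700915337569725 17.9667
grasp radius 0.22207793793553168 expected 0.2179931191574633 theta_kin 0.9601969541693475
scene lid plane th,off [0.94710398 0.00510151] 4185 fixed off [0.94131543]
scene gauge med angle 0.971502663966378 ball 0.9645996648578012 272 lat 0.10676960390897586
  line angle 0.9249613
wrist lid plane th,off [0.93882565 0.00557296] 19199 fixed off [0.9368569]
wrist gauge med angle 0.9556591870289604 ball 0.9544695521700512 1175 lat 0.10093912836976272
  line angle 0.9588399
top lid plane th,off [0.94588191 0.00522368] 272 fixed off [0.94209904]
```

View pics/ov.png

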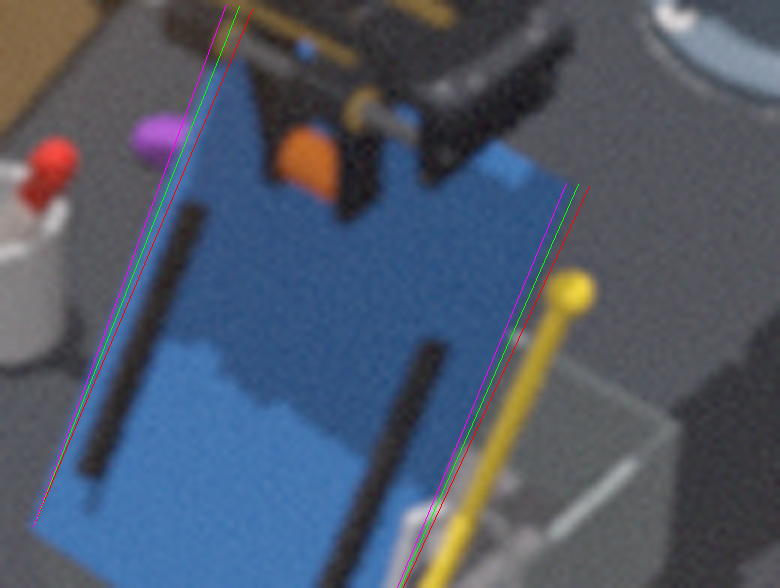

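View pics/L_wrist.png

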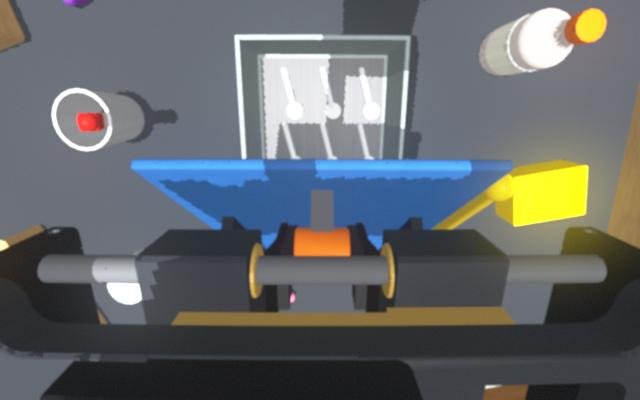

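Scene overlay: the lid's side edges lie on the 0.94 lines. Measured lid is 0.937–0.942; the yellow arm is 0.93–0.948 and has not moved; the marker is in the cup at wrist (90,121). Holding a moment, then handing in.

{"method": "send_rows", "body": {"deltas": [{"tx": 0, "ty": 0, "tz": 0, "rx": 0, "ry": 0, "rz": 0}, {"tx": 0, "ty": 0, "tz": 0, "rx": 0, "ry": 0, "rz": 0}, {"tx": 0, "ty": 0, "tz": 0, "rx": 0, "ry": 0, "rz": 0}, {"tx": 0, "ty": 0, "tz": 0, "rx": 0, "ry": 0, "rz": 0}, {"tx": 0, "ty": 0, "tz": 0, "rx": 0, "ry": 0, "rz": 0}]}}

```text
time: 18.58
position: [0.587, 0.0019, 0.2555]
tool_rot: [0.092, 0.996, -0.0, -0.0]
ft_force: [-4.8, 0.2, 3.5]
grip_width: 0.0275
```

```bash
python3 meas.py | grep -v line
python3 - <<'E'
from h import *
c=cam('scene'); a=cv2.imread('pics/scene0.png')[...,::-1]
for l in ['gauge_tip','bottle_mid','jar_mid','carton_mid']: print(l,[np.round(d['xy'],1) for d in robot.tip_of(l,'scene')[:1]])
print(robot.hand_in())
E
```

```text
[0.58695781 0.0018511  0.25553663] [-4.81021196  0.20564226  3.50850282] [ 0.16295676  1.14558435 -0.08732597] 0.027467737921074632 18.5833
grasp radius 0.22210077885138393 expected 0.2179931191574633 theta_kin 0.9605851956281951
scene lid plane th,off [0.94787622 0.00510358] 4214 fixed off [0.94215367]
scene gauge med angle 0.9738228823569758 ball 0.9626460138584565 279 lat 0.10680259299776584
wrist lid plane th,off [0.93887215 0.0055996 ] 19181 fixed off [0.93702639]
wrist gauge med angle 0.9557452990778664 ball 0.9541077010192864 1173 lat 0.1008812577279
top lid plane th,off [0.94592977 0.00526218] 266 fixed off [0.94234053]
gauge_tip [array([346.1, 161.1])]
bottle_mid [array([408.4, 216.6])]
jar_mid [array([192.4, 202.1])]
carton_mid [array([386.3, 285.2])]
the job is handed in; nothing more can be done
None
```

The marker is standing in the steel pen cup, cap end up and leaning on the rim, and I let go of it there. After that I lifted the lid by its knob and handed the job in at about 18.6 s, still gripping the knob at 25 N.

- **Lid angle:** three cameras put the lid at 0.937–0.948 rad, and it did not change over the last half second or so.
- **Setting arm angle:** the ball's position in the scene and top pictures gives 0.932 and 0.948 rad, and combining four views gives 0.942. Depth readings scatter more, from 0.92 to 0.97, because they see only the arm's surface and partly pick up the carton behind it. A match within about 0.01–0.02 rad is what I can vouch for.
- **Bystanders:** the bottle, jar, carton and arm tip show in the last picture within about 4 pixels of where they started. That is within the detector's scatter, so I saw no sign that any of them moved.
- **Checks that disagreed:**
  - The real fingertips end about 26 mm short of the stated TCP, so the first closing was just above the marker. I corrected for this and the second grasp held.
  - The lid angle worked out from the arm's own position is 0.96 rad. I trusted the cameras, because that figure also gave a knob radius 4 mm too large.

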